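Turn the moulded wheel pocket-up and fit its balance pin

TASK

Roll the cream moulded wheel round on its balancing stand by stroking its rim lightly with a fingertip, until the pocket in its rim stands at the top and the wheel is still. Then take the steel pin with the tall round head from the rack and seat it fully in the pocket, head down on the rim, and let go, leaving the pin upright at the top of the wheel. The wheel is soft and its bearings delicate: do not pinch it or push on it with more than about 15 N; turn it with the bare fingertip and not with the pin, and leave everything else where it is.

Things in the scene. Friction and masses are not known exactly. Their poses are not given: they have to be found in the camera images.
- wheel: Cream plastic wheel, a solid drum with closed faces, 190 mm diameter, 90 mm wide, on a level axle. Origin on the axle, midway along it; y along the axle, z from the axle to the pocket in the rim (z straight up = pocket at the top). It turns either way on y without limit; bearing drag about 0.06 N m: a little over 0.6 N along the rim turns it, and it stops soon when let go.
- axle: Steel axle of the wheel, 150 mm long, level, 130 mm above the table. Origin at its middle; y along it. It is carried on springs: it sinks about 1 mm per 6 N pushed down on the wheel (and comes back). It does not turn.
- rim (a point): Point on the axle, midway: same place as the wheel's origin, to describe the rim. The round rim sits 5 mm off centre on the axle, to a side not marked (it lies 90 to 100 mm from the axle), so its height under a finger changes as the wheel turns. Two smooth bands, each 36 mm wide, lie 9 to 45 mm either side of the middle; the strip between them lies up to 5 mm deeper and holds the pocket.
- pocket (a point): Centre of the mouth of the pocket, the only opening in the rim, midway along the wheel's width: 18 mm along the axle by 17 mm round the rim, 29 mm deep towards the axle, black floor. It starts somewhere on the lower half, out of sight from above. z points out of the pocket, away from the axle.
- stand: Grey steel balancing stand, bolted down; base 170 x 160 x 14 mm, two cheeks 149 mm tall, their outer faces 64 mm either side of the middle; the axle stubs end 75 mm either side. Origin under the centre of the base; y runs along the axle, x level across it, z up.
- pin: Steel balance pin standing in the rack: shank 14 mm diameter and 24 mm long with a chamfered tip, then a round head 26 mm in diameter and 28 mm tall; 80 g. Origin at the centre of the shank's tip, z up through the head (head from 24 to 52 mm). It is seated when the head rests on the rim.
- rack: Aluminium block 75 x 210 x 30 mm, fixed, with a row of three 17 mm square holes along its y axis, 65 mm apart. Origin under its centre. The pin is in any one of the holes, its head resting on the block (30 mm above the table).
- square_plug: Other piece in the rack, to be left: a plug with a low square head 30 x 30 x 14 mm. Origin at the tip of its shank.
- rod: Other piece in the rack, to be left: plain headless rod 13 mm diameter, 75 mm tall. Origin at its lower end.
- shell_a: Cream slotted half-tube moulding, about 205 x 100 x 52 mm, lying on the table. Bystander. Origin under its middle, x along it.
- shell_b: Another such half-tube moulding. Bystander.
- tape: Cardboard ring (roll core), 100 mm diameter, 48 mm tall. Bystander. Origin under its centre.
- cutter: Black cylindrical hole cutter with a steel stem, 52 mm diameter, 110 mm tall, upright. Bystander. Origin under its centre.
- screwdriver: Screwdriver lying on the table. Bystander.
Not all that is in view belongs to the job. Leave any green or yellow look-alike of the stand alone.

How it is judged:
By the outcome, as a careful person would: the job done as asked, in the order asked, and still so for the second after the job is handed in, with the robot touching nothing.
It also fails if it takes over 72 s, if anything falls off the work surface, if the arm or the gripper's body presses on something with over 40 N, if the wrist force passes 120 N, or if a joint passes its speed limit or range.

ROBOT

A 7-joint arm with a two-finger parallel gripper is mounted at the origin on the work surface. World frame = base frame: x ahead of the robot, y to its left, z up, the work surface at z = 0. Lengths are in m, angles in degrees, forces in N, time in s.
With the tool pointing down it reaches from about 0.425 to 0.875 m from the base axis. Payload 4.7 kg.
Tool frame: the origin (TCP) lies midway between the tips of the shut fingers; the grasp point (between the pads) lies 19 mm behind it; z points along the fingers, y is the direction in which the jaws open and shut (so a half turn about z gives the same grasp; the last joint's range is limited). The gripper opens to 87 mm and grips with 3 to 60 N. Pads are 19 mm wide; open, the fingers measure 117 mm over their backs; the gripper's body (75 mm by 190 mm) begins 51 mm behind the grasp point.
Start: joints at [64.75, 18.392, -4.016, 83.108, 1.295, 78.541, -3.26], TCP at [0.286, -0.584, 0.186] pointing down, gripper open.
Joint ranges: [-163.93, 163.93], [-17.29, 119.83], [-79.2, 71.16], [3.27, 140.29], [-89.18, 269.18], [5.43, 117.66], [-154.24, 154.24]. Speed limits (degrees/s): [147.25, 147.25, 180, 180, 180, 180, 180].

INTERFACE

Orientations are given as [roll, pitch, yaw] about the fixed x, y, z axes, in that order (R = Rz(yaw) Ry(pitch) Rx(roll)).
In Python, from cell import env gives the robot as it stands. The module is installed in compiled form; this text tells all that it offers.
- The arm moves only by the tool servo_tool, never from a script. Its argument "plan" is a list of rows, each a list of 3 entries, a list of its own where there are three numbers: the opening, from 0 (shut) to 1 (fully open), then the shift along the tool's x, y, z in cm, then the turn, a rotation vector about the tool's x, y, z in degrees. A call has 1 to 20 rows; each row shifts and turns the pose as measured when the row begins, along the tool's axes as they then stand; what a row does not reach is not made up. A row lasts 1/12 s, in which the tool goes at most 41.7 mm and 7.16 degrees, less where a joint would pass 70% of its speed; a pose out of reach is approached as far as the arm can. A call is refused whole if a number of a shift passes 4.17 or a number of a turn 7.16, either way. A call with a gripper value outside its range is refused whole. The fingers move at their own pace and stop on an object; "force" is the grip in N (left out, the last holds). Time passes only in rows, so rows that do not move let the fingers close. It gives the time, the measured TCP pose, the force and the opening at its end, in the units of the state.
- env.get_obs(): the state, without advancing time (a new reading comes with each control period).
- env.read_camera(name): name is "scene" or "top" or "wrist"; returns a dict with "image" (480x640x3 uint8, blue, green, red), "fx", "fy", "cx", "cy" (pixels), "k1" (the pictures are not rectified: a ray, as slopes to the right and down, at radius r is drawn at 1 + k1 r^2 times it, then the intrinsics apply), "rvec" (rotation vector, rad) and "tvec" (3), from world to camera coordinates, as OpenCV has them; the wrist camera has in their place "T_tool_cam" (4x4, takes a point from camera to tool coordinates, whose origin is the TCP and whose axes are the flange's). Camera axes: x right, y down, z forward; pixel columns grow to the right and rows downward; lengths in m; the calibration is good to about 2 mm. A picture is of the moment at which its call begins: read the wrist's pose just before it. There is no depth.
- env.sign_off(): hands the job in, once; it reports no verdict.
The state is a dict: "time_s": time; "qpos": joint angles; "joint_velocities": joint speeds; "effort": joint torques, N m; "tool_pos": TCP position; "tool_rot": TCP orientation; "force": force on the tool from outside, world axes, zero at the start; "wrist_torque": the same for the moment, N m; "grip_width": finger opening in m.
Only numpy, scipy, OpenCV 4.12 (cv2) and the standard library are available. Lean on these libraries where they do the work, as an engineer would, in place of code of your own. Each camera call takes 0.05 s, during which the arm holds its last target. There are 200 camera calls.

## Working session

There is one attempt and no reset: what is moved stays moved. The work goes in short steps, Python scripts to look and compute and a tool call to move; the robot and the scene stay as the last step left them, time stands still between calls to the robot, and variables do not carry over. Pictures are saved under pics/ and viewed, about 8 in all and at most 12, crops included, and the job is handed in when it is done.

Besides the shell and the picture viewer there is one more tool, called after "Emit:" in YAML: its name, and indented under it one key for each argument. servo_tool: Moves the arm, as the interface text tells. Its arguments: {"type":"object","properties":{"plan":{"type":"array"},"force":{"type":"number"}},"required":["plan"]}

```bash
mkdir -p pics; ls; cat > h.py <<'E'
import numpy as np, cv2
from cell import env
from scipy.spatial.transform import Rotation as R
def pose():
    o=env.get_obs(); T=np.eye(4); T[:3,:3]=R.from_euler('xyz',o['tool_rot'],degrees=True).as_matrix(); T[:3,3]=o['tool_pos']; return T
def cam(n):
    T=pose(); c=env.read_camera(n)
    if n=='wrist': M=T@np.array(c['T_tool_cam'])
    else:
        M=np.eye(4); r=cv2.Rodrigues(np.array(c['rvec'],float))[0]; M[:3,:3]=r.T; M[:3,3]=-r.T@np.array(c['tvec']).ravel()
    c['M']=M; c['K']=np.array([[c['fx'],0,c['cx']],[0,c['fy'],c['cy']],[0,0,1.]]); c['d']=np.array([c['k1'],0,0,0.]); return c
def rays(c,px):
    u=cv2.undistortPoints(np.array(px,float).reshape(-1,1,2),c['K'],c['d']).reshape(-1,2)
    return c['M'][:3,3],np.c_[u,np.ones(len(u))]@c['M'][:3,:3].T
def onz(c,px,z):
    o,d=rays(c,px); return o+d*((z-o[2])/d[:,2])[:,None]
def proj(c,P):
    Mi=np.linalg.inv(c['M']); return cv2.projectPoints(np.array(P,float).reshape(-1,1,3),cv2.Rodrigues(Mi[:3,:3])[0],Mi[:3,3],c['K'],c['d'])[0].reshape(-1,2)
E
python3 - <<'E'
from h import *
o=env.get_obs(); print(o)
for n in('top','scene'):
    c=cam(n); print(n,c['M'].round(3).tolist(),c['fx'],c['k1']); cv2.imwrite(f'pics/{n}0.png',c['image'])
E
```

```text
pics
{'time_s': 0.0, 'qpos': array([64.74938582, 18.44031497, -4.01406113, 83.17659564,  1.29520423,
       78.54047247, -3.25995761]), 'joint_velocities': array([-0.03740062,  0.0479143 , -0.13867377,  0.02680418, -0.02354888,
       -0.0536604 , -0.01609896]), 'effort': array([ 4.76401544e-05, -4.91294682e+01, -4.03829115e-01, -3.12526989e+01,
       -6.36654929e-02,  4.36449295e-02,  1.87389969e-04]), 'tool_pos': array([ 0.28519183, -0.58338409,  0.18513232]), 'tool_rot': array([-1.79887868e+02,  6.48099540e-03,  2.60590956e+01]), 'force': array([ 5.85687835e-05,  7.77243607e-01, -2.49390332e-01]), 'wrist_torque': array([ 0.0474439 ,  0.02263022, -0.00392716]), 'grip_width': 0.08688111106562568}
top [[-0.01, -0.996, 0.088, 0.375], [-0.999, 0.007, -0.034, 0.014], [0.034, -0.088, -0.996, 1.128], [0.0, 0.0, 0.0, 1.0]] 441.1881989071167 -0.021445234423297616
scene [[0.52, 0.811, -0.267, 0.862], [0.854, -0.493, 0.166, -0.248], [0.004, -0.314, -0.949, 1.554], [0.0, 0.0, 0.0, 1.0]] 621.1305712758319 -0.1138845402012723
```

View pics/top0.png

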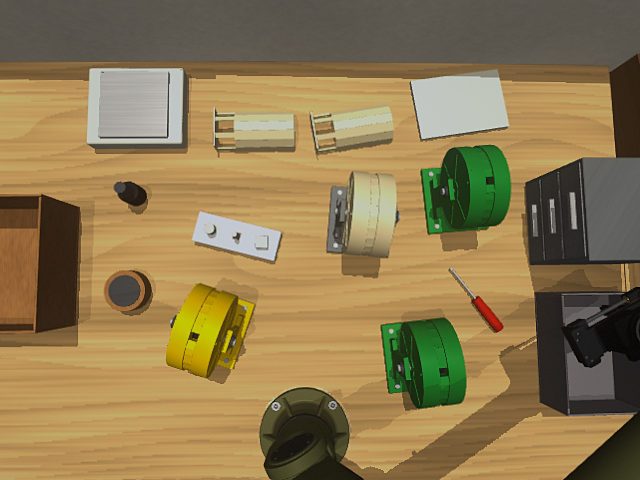

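View pics/scene0.png

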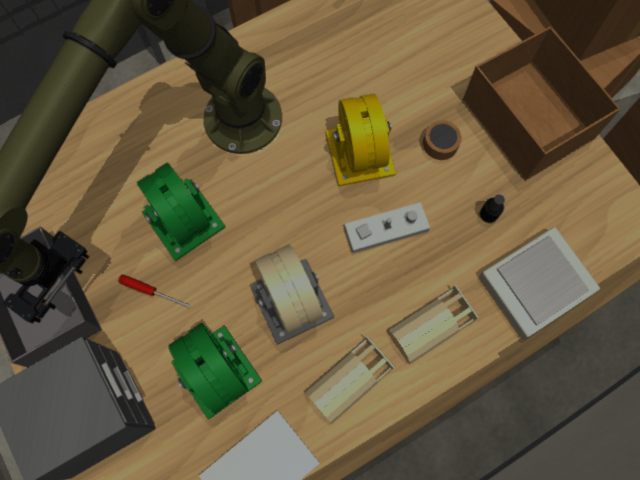

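Top view: the cream wheel is at about (370,215), with its grey stand at (340,220). The green and yellow wheels are look-alikes. The rack is at (237,237), with pieces at (211,230), (237,237) and (261,241). Next I'll measure both and take one enlarged crop.

```bash
python3 - <<'E'
from h import *
t=cam('top'); s=cam('scene')
def mask(c,lo,hi,box):
    h=cv2.cvtColor(c['image'],cv2.COLOR_BGR2HSV); m=cv2.inRange(h,np.array(lo),np.array(hi)); z=np.zeros_like(m); x0,y0,x1,y1=box; z[y0:y1,x0:x1]=m[y0:y1,x0:x1]
    n,l,st,ce=cv2.connectedComponentsWithStats(cv2.morphologyEx(z,cv2.MORPH_CLOSE,np.ones((5,5)))); i=1+st[1:,4].argmax(); 
    ct=max(cv2.findContours((l==i).astype('uint8'),0,2)[0],key=cv2.contourArea); return st[i],ce[i],cv2.minAreaRect(ct)
print('wheel hsv',cv2.cvtColor(t['image'],cv2.COLOR_BGR2HSV)[[215,200,240],[360,380,385]].tolist())
for c,b,b2 in((t,(315,160,405,265),(185,205,290,268)),(s,(245,240,335,340),(335,195,440,255))):
    print('wheel',mask(c,(15,25,110),(35,130,255),b)); r=mask(c,(0,0,110),(179,60,255),b2); print('rack',r); print(onz(c,cv2.boxPoints(r[2]),0.03).round(4).tolist(), onz(c,[r[2][0]],0.03))
a=cv2.resize(t['image'][200:272,185:290],None,fx=5,fy=5,interpolation=2)[:300,:400] if 0 else None
k=lambda c,x0,y0,x1,y1:cv2.resize(c['image'][y0:y1,x0:x1],(400,300),interpolation=2)
cv2.imwrite('pics/crop1.png',np.vstack([np.hstack([k(t,185,195,295,277),k(s,330,185,440,267)]),np.hstack([k(t,305,155,425,265),k(s,230,235,350,345)])]))
E
```

```text
wheel hsv [[34, 53, 199], [32, 47, 196], [22, 90, 176]]
wheel (array([ 315,  160,   90,  105, 5737], dtype=int32), array([368.92766254, 205.4889315 ]), ((359.5, 212.0), (104.0, 89.0), 90.0))
rack (array([ 192,  211,   90,   50, 2624], dtype=int32), array([236.30449695, 235.80830793]), ((236.32354736328125, 235.70590209960938), (85.3725357055664, 30.802021026611328), 14.03624439239502))
[[0.4778, 0.2755, 0.03], [0.5527, 0.258, 0.03], [0.4993, 0.0516, 0.03], [0.4248, 0.0705, 0.03]] [[0.48854252 0.1639353  0.03      ]]
wheel (array([ 245,  240,   90,  100, 5240], dtype=int32), array([288.31870229, 279.25629771]), ((289.5, 289.5), (99.0, 89.0), 90.0))
rack (array([ 345,  202,   85,   48, 2176], dtype=int32), array([386.61488971, 225.72288603]), ((386.88677978515625, 225.60379028320312), (28.02155113220215, 80.76800537109375), 74.05460357666016))
[[0.4278, 0.0722, 0.03], [0.4815, 0.2806, 0.03], [0.5544, 0.2555, 0.03], [0.5003, 0.0505, 0.03]] [[0.49104434 0.16373478 0.03      ]]
```

View pics/crop1.png

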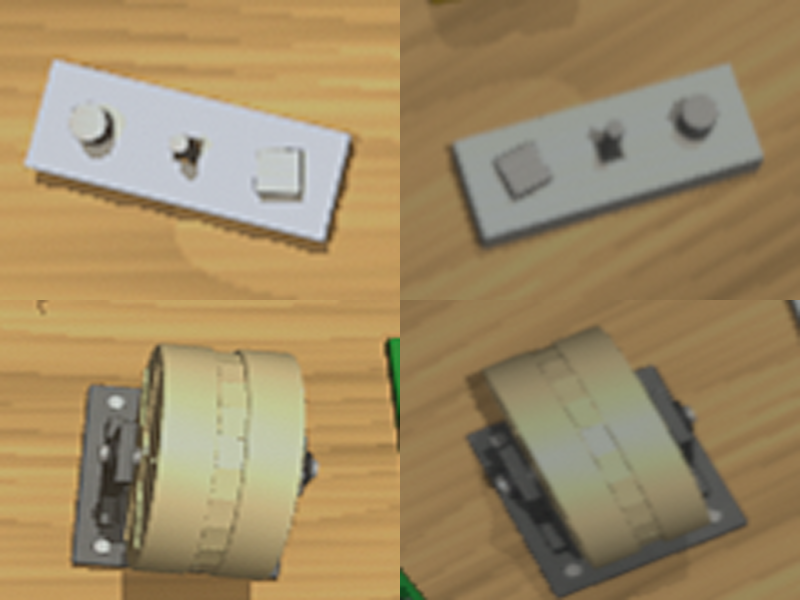

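The pin is the tall round head at top (210,229) and scene (411,216). The middle piece at (237,237) is the thin rod and (261,241) is the low square plug. The wheel's axle stubs show in the scene view at about (260,303) and (316,276).

```bash
python3 - <<'E'
from h import *
t=cam('top'); s=cam('scene')
print('stubs scene',onz(s,[(260,302.8),(316.4,276.4)],.13).round(4).tolist(),'top',onz(t,[(398.6,216.2)],.13).round(4).tolist())
print('pin head',onz(t,[(210.3,228.6)],.058).round(4),onz(s,[(330+295*.275,185+113*.273)],.058).round(4))
print('bolts top', onz(t,[(305+116*.3,155+102*.367),(305+102*.3,155+246*.367)],.014).round(4).tolist())
print('bolts scene', onz(s,[(230+173*.3,235+270*.367),(230+313*.3,235+216*.367)],.014).round(4).tolist())
E
```

```text
stubs scene [[0.5216, -0.2208, 0.13], [0.5354, -0.0753, 0.13]] top [[0.5209, -0.2209, 0.13]]
pin head [[0.5034 0.2231 0.058 ]] [[0.508  0.2241 0.058 ]]
bolts top [[0.6002, -0.0977, 0.014], [0.4641, -0.0848, 0.014]]
bolts scene [[0.5913, -0.211, 0.014], [0.6027, -0.0957, 0.014]]
```

Emit:
servo_tool:
  plan:
    - [0,[0,0,-4],[0,0,0]]
    - [0,[0,0,-4],[0,0,0]]
    - [0,[0,0,-4],[0,0,0]]
    - [0,[3.4,-2.36,0],[0,0,0]]
    - [0,[3.4,-2.36,0],[0,0,0]]
    - [0,[3.4,-2.36,0],[0,0,0]]
    - [0,[3.4,-2.36,0],[0,0,0]]
    - [0,[3.4,-2.36,0],[0,0,0]]
    - [0,[3.4,-2.36,0],[0,0,0]]
    - [0,[3.4,-2.36,0],[0,0,0]]
    - [0,[3.4,-2.36,0],[0,0,0]]
    - [0,[3.4,-2.36,0],[0,0,0]]
    - [0,[3.4,-2.36,0],[0,0,0]]
    - [0,[0,0,0],[0,0,6.3]]
    - [0,[0,0,0],[0,0,6.3]]
    - [0,[0,0,0],[0,0,6.3]]
    - [0,[0,0,0],[0,0,6.3]]
    - [0,[0,0,0],[0,0,6.3]]
    - [0,[0,0,0],[0,0,0]]
  force: 20

```text
time_s: 1.88
tool_pos: [0.4921, -0.2112, 0.3105]
tool_rot: [180.0, -0.1, -6.8]
force: [-0.1, -0.4, 0.2]
grip_width: 0.0005
```

```bash
python3 - <<'E'
from h import *
c=cam('wrist'); print(pose().round(4).tolist(),c['M'].round(3).tolist(), c['fx'],np.array(c['T_tool_cam']).round(3).tolist())
print(env.get_obs()['tool_pos'],env.get_obs()['time_s'])
im=c['image'].copy()
ax=np.array([.0945,.9955,0]);xx=np.array([.9955,-.0945,0]);C=np.array([.5287,-.1475,.225])
for y in(-.045,-.009,.009,.045):
    for x in(-.03,0,.03): 
        p=proj(c,C+ax*y+xx*x)[0]; cv2.circle(im,(int(p[0]),int(p[1])),3,(0,0,255),-1)
p=proj(c,pose()[:3,3])[0]; cv2.circle(im,(int(p[0]),int(p[1])),4,(255,0,0),2)
cv2.imwrite('pics/w1.png',im)
E
```

```text
[[0.9935, -0.114, 0.0017, 0.4921], [-0.114, -0.9935, -0.0003, -0.2111], [0.0018, 0.0001, -1.0, 0.3105], [0.0, 0.0, 0.0, 1.0]] [[-0.119, -0.962, -0.245, 0.559], [-0.993, 0.116, 0.029, -0.217], [0.0, 0.247, -0.969, 0.509], [0.0, 0.0, 0.0, 1.0]] 355.3128914963745 [[-0.001, -0.969, -0.249, 0.068], [1.0, -0.001, 0.0, -0.002], [-0.0, -0.249, 0.969, -0.198], [0.0, 0.0, 0.0, 1.0]]
[ 0.4920536  -0.21111416  0.3104854 ] 1.9333
```

View pics/w1.png

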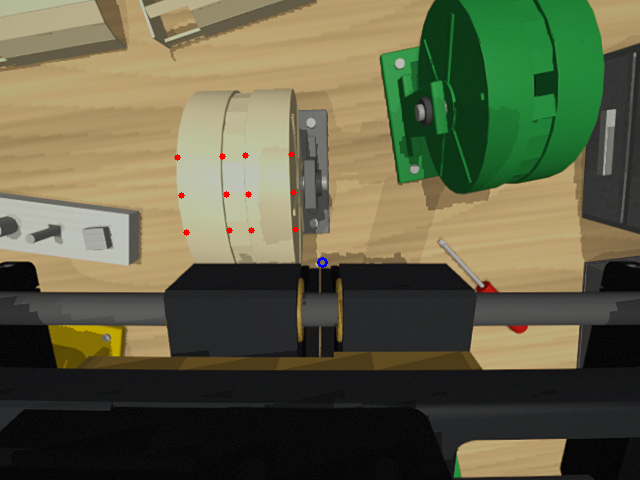

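The drawn wheel model matches the wrist view: strip at columns 222–248, rim edges at 180–295. I'll go over the −y band, on the +x side of the crown.

Emit:
servo_tool:
  plan:
    - [0,[3.2,-2.0,0],[0,0,0]]
    - [0,[3.2,-2.1,0],[0,0,-1.4]]
    - [0,[0,0,2.5],[0,0,0]]
    - [0,[0,0,2.5],[0,0,0]]
    - [0,[0,0,2],[0,0,0]]
    - [0,[0,0,0],[0,0,0]]
    - [0,[0,0,0],[0,0,0]]

```text
time_s: 2.52
tool_pos: [0.5638, -0.1785, 0.2391]
tool_rot: [179.9, -0.3, -4.0]
force: [1.2, -0.5, 0.8]
grip_width: 0.0005
```

Emit:
servo_tool:
  plan:
    - [0,[0,0,0.2],[0,0,1]]
    - [0,[0,0,0.2],[0,0,0]]
    - [0,[0,0,0.2],[0,0,0]]
    - [0,[0,0,0.2],[0,0,0]]
    - [0,[0,0,0],[0,0,0]]

```text
time_s: 2.93
tool_pos: [0.5653, -0.1805, 0.2356]
tool_rot: [179.8, -0.6, -5.0]
force: [0.7, -0.3, -0.1]
grip_width: 0.0006
```

Emit:
servo_tool:
  plan:
    - [0,[0,0,0.1],[0,0,0]]
    - [0,[0,0,0.1],[0,0,0]]
    - [0,[0,0,0.1],[0,0,0]]

```text
time_s: 3.18
tool_pos: [0.566, -0.1809, 0.2341]
tool_rot: [179.8, -0.8, -5.0]
force: [-0.0, 0.2, 0.3]
grip_width: 0.0005
```

Emit:
servo_tool:
  plan:
    - [0,[0,0,0.1],[0,0,0]]
    - [0,[0,0,0.1],[0,0,0]]
    - [0,[0,0,0.1],[0,0,0]]

```text
time_s: 3.43
tool_pos: [0.5661, -0.1809, 0.231]
tool_rot: [179.7, -0.8, -5.0]
force: [0.2, -0.4, -0.8]
grip_width: 0.0002
```

Emit:
servo_tool:
  plan:
    - [0,[-0.1,0,0.1],[0,0.5,0]]
    - [0,[-0.1,-0.1,0.1],[0,0.3,0]]
    - [0,[-0.1,-0.1,0.1],[0,0,0]]

```text
time_s: 3.68
tool_pos: [0.5631, -0.1786, 0.2272]
tool_rot: [179.8, -1.7, -5.0]
force: [-0.5, 0.2, 0.1]
grip_width: 0.0007
```

Emit:
servo_tool:
  plan:
    - [0,[-0.1,0,0.1],[0,0,0]]
    - [0,[0,-0.1,0.1],[0,0,0]]
    - [0,[0,0,0.1],[0,0,0]]

```text
time_s: 3.93
tool_pos: [0.5617, -0.1771, 0.224]
tool_rot: [179.8, -1.7, -5.0]
force: [-0.2, 1.0, 0.1]
grip_width: 0.0009
```

Emit:
servo_tool:
  plan:
    - [0,[0,0,0.1],[0,0,0]]
    - [0,[0,0,0.1],[0,0,0]]
    - [0,[0,0,0.1],[0,0,0]]

```text
time_s: 4.18
tool_pos: [0.5619, -0.1771, 0.2207]
tool_rot: [179.7, -1.7, -5.0]
force: [0.2, 0.7, 0.5]
grip_width: 0.0005
```

Emit:
servo_tool:
  plan:
    - [0,[0,0,0.1],[0,-0.8,0]]
    - [0,[0,0,0.1],[0,-0.8,0]]

```text
time_s: 4.35
tool_pos: [0.5614, -0.1773, 0.2188]
tool_rot: [179.7, 0.0, -5.0]
force: [-0.1, 0.3, 0.4]
grip_width: 0.0007
```

Emit:
servo_tool:
  plan:
    - [0,[0,0,0.1],[0,0,0]]
    - [0,[0,0,0.1],[0,0,0]]

```text
time_s: 4.52
tool_pos: [0.5622, -0.1772, 0.2162]
tool_rot: [179.8, 0.1, -5.0]
force: [0.0, 0.1, 0.4]
grip_width: 0.0006
```

Emit:
servo_tool:
  plan:
    - [0,[0,0,0.1],[0,0,0]]
    - [0,[0,0,0.05],[0,0,0]]

```text
time_s: 4.68
tool_pos: [0.5624, -0.1771, 0.2141]
tool_rot: [179.8, 0.1, -5.0]
force: [0.1, 0.1, 0.2]
grip_width: 0.0005
```

Emit:
servo_tool:
  plan:
    - [0,[0,0,0.1],[0,0,0]]
    - [0,[0,0,0.1],[0,0,0]]

```text
time_s: 4.85
tool_pos: [0.5623, -0.1771, 0.2119]
tool_rot: [179.8, 0.1, -5.0]
force: [0.0, 0.3, -0.2]
grip_width: 0.0003
```

Emit:
servo_tool:
  plan:
    - [0,[0,0,0.1],[0,0,0]]
    - [0,[0,0,0.05],[0,0,0]]

```text
time_s: 5.02
tool_pos: [0.5622, -0.1771, 0.2102]
tool_rot: [179.8, 0.1, -5.0]
force: [-1.1, -0.3, -0.8]
grip_width: 0.0003
```

Emit:
servo_tool:
  plan:
    - [0,[0,0,0.1],[0,0,0]]
    - [0,[0,0,0.1],[0,0,0]]

```text
time_s: 5.18
tool_pos: [0.5621, -0.1772, 0.2082]
tool_rot: [179.8, 0.1, -5.0]
force: [-0.5, -0.1, 0.4]
grip_width: 0.0006
```

Emit:
servo_tool:
  plan:
    - [0,[-0.3,0,0.0],[0,0,0]]
    - [0,[-0.3,0,0],[0,0,0]]

```text
time_s: 5.35
tool_pos: [0.556, -0.1765, 0.2078]
tool_rot: [179.8, 0.1, -5.0]
force: [0.2, -0.7, 0.7]
grip_width: 0.0003
```

```bash
python3 - <<'E'
from h import *
c=cam('wrist'); s=cam('scene')
k=lambda i,x0,y0,x1,y1:cv2.resize(i[y0:y1,x0:x1],(400,300),interpolation=2)
cv2.imwrite('pics/w2.png',np.hstack([k(c['image'],160,60,480,300),k(s['image'],220,230,350,330)]))
E
```

```text
(no output)
```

View pics/w2.png

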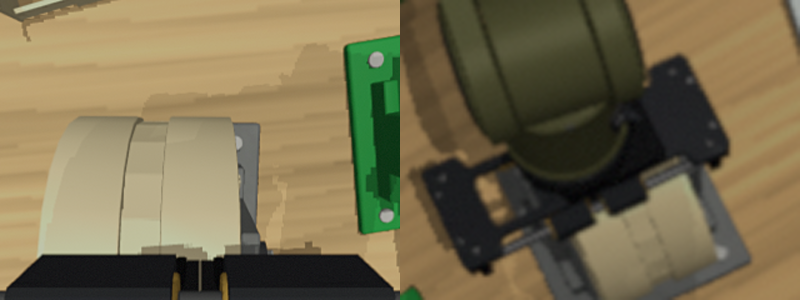

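The finger pair is over the −y band, but the force reads zero. I'll check the rim silhouette against the model.

```bash
python3 - <<'E'
from h import *
c=cam('wrist')
ax=np.array([.0945,.9955,0]);xx=np.array([.9955,-.0945,0]);C=np.array([.5287,-.1475,.13])
a=np.radians(np.arange(0,180,3)); 
for y in(-.045,-.009,.009,.045):
    for ex,ez in((0,0),(0,-.005),(.005,0),(-.005,0),(0,.005)):
        P=C+ax*y+np.outer(.095*np.cos(a)+ex,xx)+np.outer(.095*np.sin(a)+ez,[0,0,1]); p=proj(c,P); i=p[:,1].argmin(); print(y,(ex,ez),p[i].round(1),'crown',p[a.size//2].round(1))
g=cv2.cvtColor(c['image'],cv2.COLOR_BGR2HSV)
for col in(200,230,240,300,310,330,345):print(col,[ (r,g[r,col].tolist()) for r in range(146,166,3)])
T=pose(); print((T[:3,3]-C)@xx,(T[:3,3]-C)@ax, T[2,3])
im=cv2.resize(c['image'][150:310,240:400],(640,600),interpolation=2); cv2.imwrite('pics/w3.png',im)
E
```

```text
-0.045 (0, 0) [346.6 147.3] crown [355.4 322.9]
-0.045 (0, -0.005) [346.1 147.2] crown [354.5 318.6]
-0.045 (0.005, 0) [346.8 140.5] crown [355.7 314.8]
-0.045 (-0.005, 0) [346.5 154.1] crown [355.1 330.8]
-0.045 (0, 0.005) [347.1 147.4] crown [356.3 327.3]
-0.009 (0, 0) [299. 147.] crown [291.5 322.6]
-0.009 (0, -0.005) [299.3 146.9] crown [292.2 318.4]
-0.009 (0.005, 0) [298.9 140.1] crown [291.4 314.5]
-0.009 (-0.005, 0) [299.  153.7] crown [291.7 330.6]
-0.009 (0, 0.005) [298.6 147. ] crown [290.9 327.1]
0.009 (0, 0) [275.1 146.8] crown [259.6 322.4]
0.009 (0, -0.005) [275.9 146.8] crown [261.  318.2]
0.009 (0.005, 0) [275. 140.] crown [259.2 314.4]
0.009 (-0.005, 0) [275.3 153.6] crown [259.9 330.4]
0.009 (0, 0.005) [274.3 146.9] crown [258.1 326.9]
0.045 (0, 0) [227.5 146.6] crown [195.8 322. ]
0.045 (0, -0.005) [229.1 146.6] crown [198.7 317.8]
0.045 (0.005, 0) [227.1 139.8] crown [195.1 313.9]
0.045 (-0.005, 0) [227.9 153.4] crown [196.6 329.9]
0.045 (0, 0.005) [225.8 146.7] crown [192.8 326.4]
200 [(146, [19, 102, 183]), (149, [19, 104, 171]), (152, [19, 106, 171]), (155, [1
[... 414 characters left out ...]
6, [19, 109, 157]), (149, [19, 107, 165]), (152, [19, 97, 155]), (155, [21, 73, 143]), (158, [23, 70, 154]), (161, [22, 69, 160]), (164, [23, 67, 164])]
310 [(146, [19, 107, 159]), (149, [19, 107, 167]), (152, [19, 97, 155]), (155, [23, 73, 140]), (158, [23, 69, 152]), (161, [22, 69, 158]), (164, [23, 69, 162])]
330 [(146, [19, 108, 165]), (149, [19, 106, 169]), (152, [20, 100, 153]), (155, [23, 72, 134]), (158, [22, 72, 146]), (161, [23, 68, 150]), (164, [22, 69, 155])]
345 [(146, [19, 106, 168]), (149, [19, 106, 168]), (152, [19, 105, 170]), (155, [19, 105, 172]), (158, [22, 70, 132]), (161, [23, 74, 149]), (164, [22, 72, 155])]
0.029945453710395593 -0.026470406254641327 0.2080492410869055
```

View pics/w3.png

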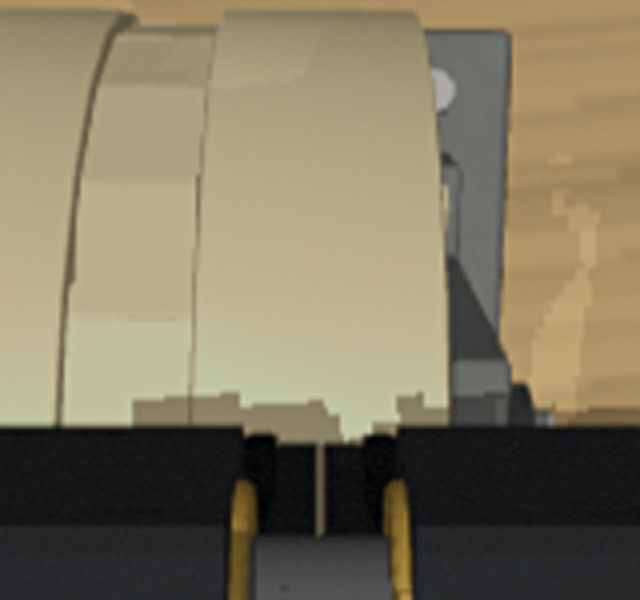

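The silhouette is at row 152.5, where a centred rim would give 147. So the rim centre lies about 4 mm toward −x. I'll keep feeling for contact.

Emit:
servo_tool:
  plan:
    - [0,[0,0,0.1],[0,0,0]]
    - [0,[0,0,0.1],[0,0,0]]
    - [0,[0,0,0],[0,0,0]]

```text
time_s: 5.75
tool_pos: [0.5561, -0.1768, 0.2062]
tool_rot: [179.7, 0.1, -5.0]
force: [0.1, 0.1, -0.4]
grip_width: -0.0
```

Emit:
servo_tool:
  plan:
    - [0,[-0.1,0,0],[0,0,0]]
    - [0,[-0.1,0,0],[0,0,0]]
    - [0,[-0.1,0,0],[0,0,0]]

```text
time_s: 6.0
tool_pos: [0.5531, -0.1764, 0.206]
tool_rot: [179.8, 0.1, -5.0]
force: [0.7, 0.3, 0.5]
grip_width: 0.0004
```

Emit:
servo_tool:
  plan:
    - [0,[-0.1,0,0],[0,0,0]]
    - [0,[-0.1,0,0],[0,0,0]]
    - [0,[-0.1,0,0],[0,0,0]]

```text
time_s: 6.25
tool_pos: [0.5498, -0.1761, 0.206]
tool_rot: [179.8, 0.1, -5.0]
force: [0.6, -0.0, -0.6]
grip_width: 0.0004
```

```bash
python3 - <<'E'
from h import *
ax=np.array([.0945,.9955,0]);xx=np.array([.9955,-.0945,0]);C=np.array([.5287,-.1475,.13]); a=np.radians(np.arange(0,180,4)); out=[]
for n,b in(('scene',(220,225,350,335)),('top',(310,150,440,260))):
    c=cam(n); im=cv2.resize(c['image'],None,fx=3,fy=3,interpolation=2)
    for y in(-.045,.045):
        cv2.polylines(im,[(proj(c,C+ax*y+np.outer(.095*np.cos(a),xx)+np.outer(.095*np.sin(a),[0,0,1]))*3).astype(int)],False,(0,0,255),1)
    cv2.circle(im,tuple((proj(c,pose()[:3,3])[0]*3).astype(int)),4,(255,0,0),2)
    out.append(im[b[1]*3:b[3]*3,b[0]*3:b[2]*3])
cv2.imwrite('pics/s2.png',np.hstack(out))
o=env.get_obs(); print(o['force'],o['wrist_torque'],o['effort'])
E
```

```text
[ 0.37926942  0.6881398  -0.62782188] [0.05955465 0.03725892 0.00947593] [ 4.74102577e-03 -3.93853140e+01 -2.13408597e+00 -3.12905145e+01
 -1.80994993e-02 -5.05439518e-02  8.58886284e-03]
```

View pics/s2.png

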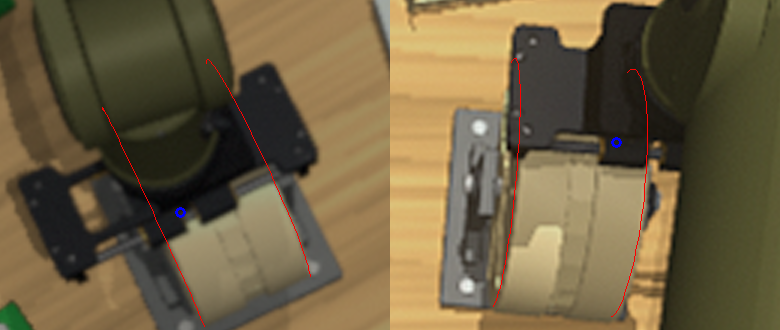

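The model outline fits the wheel in both views, and there is still no contact force. I'll keep lowering gently under force watch.

Emit:
servo_tool:
  plan:
    - [0,[0,0,0.1],[0,0,0]]
    - [0,[0,0,0.1],[0,0,0]]

```text
time_s: 6.52
tool_pos: [0.5499, -0.1762, 0.2043]
tool_rot: [179.8, 0.0, -5.0]
force: [-0.6, 0.0, 0.9]
grip_width: 0.0001
```

Emit:
servo_tool:
  plan:
    - [0,[0,0,0.1],[0,0,0]]
    - [0,[0,0,0.1],[0,0,0]]

```text
time_s: 6.68
tool_pos: [0.5499, -0.1762, 0.202]
tool_rot: [179.7, 0.0, -5.0]
force: [-0.4, 0.1, 0.6]
grip_width: 0.0009
```

Emit:
servo_tool:
  plan:
    - [0,[0,0,0.1],[0,0,0]]
    - [0,[0,0,0.1],[0,0,0]]

```text
time_s: 6.85
tool_pos: [0.5499, -0.1762, 0.1997]
tool_rot: [179.8, 0.1, -5.0]
force: [0.2, 0.3, 0.6]
grip_width: 0.0006
```

Emit:
servo_tool:
  plan:
    - [0,[0,0,0.12],[0,0,0]]
    - [0,[0,0,0.12],[0,0,0]]

```text
time_s: 7.02
tool_pos: [0.5499, -0.1762, 0.197]
tool_rot: [179.8, 0.1, -5.0]
force: [-0.2, 0.6, -0.6]
grip_width: 0.0007
```

```bash
python3 - <<'E'
from h import *
c=cam('wrist'); T=pose(); ti=c['T_tool_cam']
cc=dict(c); cc['M']=np.array(ti)
# tool-frame landmarks -> pixels
for nm,P in dict(tcp=(0,0,0),tipfront=(.0095,0,0),tipfrontL=(.0095,-.015,0),tipfrontR=(.0095,.015,0),grasp=(.0095,0,-.019),body=(.0375,0,-.07),bodyback=(.0375,.095,-.07)).items(): print(nm,proj(cc,P)[0].round(1))
cv2.imwrite('pics/w4.png',cv2.resize(c['image'][220:340,240:400],(800,600),interpolation=2))
E
```

```text
tcp [322.6 263. ]
tipfront [322.6 247.5]
tipfrontL [296.8 247.5]
tipfrontR [348.4 247.4]
grasp [322.9 257.6]
body [324.4 228.4]
bodyback [577.  228.3]
```

View pics/w4.png

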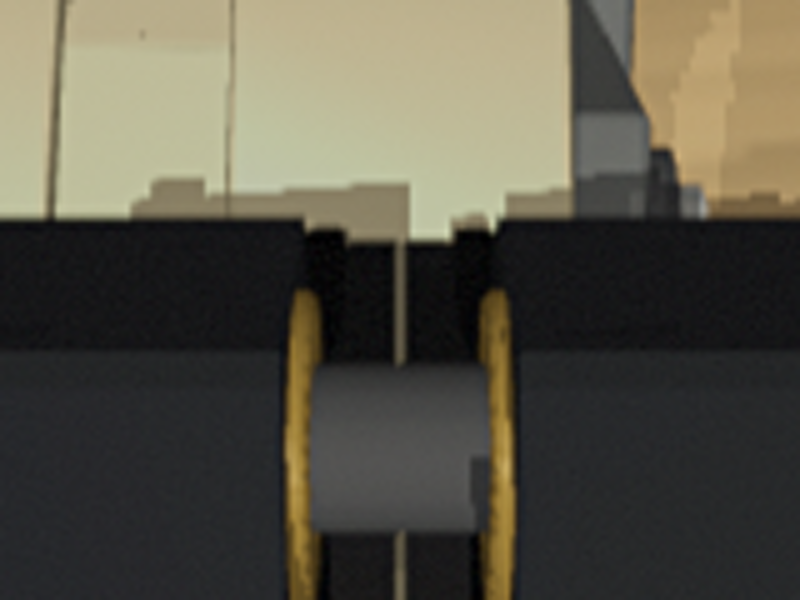

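```bash
python3 - <<'E'
import cv2,numpy as np
im=cv2.imread('pics/w1.png'); 
for c in(306,312,316,328,334): print(c,[int(im[r,c].sum()) for r in range(240,300,3)])
a=im[240:340,240:400]; cv2.imwrite('pics/w5.png',cv2.resize(a,(800,500),interpolation=2))
E
```

```text
306 [328, 339, 335, 320, 329, 341, 338, 309, 283, 5, 25, 26, 17, 32, 18, 17, 15, 38, 138, 177]
312 [331, 339, 328, 319, 331, 345, 323, 293, 318, 282, 35, 34, 49, 48, 44, 42, 49, 40, 141, 181]
316 [469, 347, 329, 400, 404, 350, 311, 298, 459, 285, 34, 47, 45, 37, 36, 45, 37, 44, 141, 179]
328 [472, 464, 451, 457, 480, 313, 306, 313, 332, 292, 50, 50, 42, 41, 50, 45, 43, 37, 146, 179]
334 [473, 466, 452, 460, 417, 313, 304, 323, 308, 18, 33, 8, 23, 35, 14, 27, 1, 33, 143, 183]
```

View pics/w5.png

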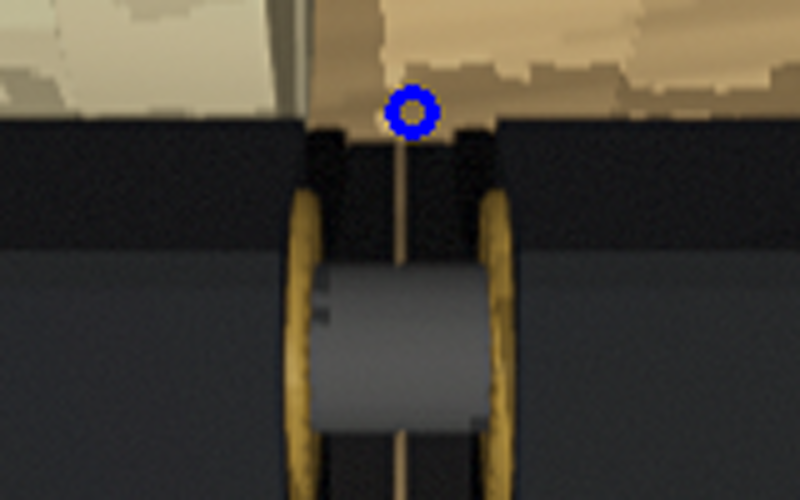

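In free air the fingertips show at the same image row. So the visible tip sits shorter than the nominal TCP, which would explain the late contact. I'll keep feeling downward.

Emit:
servo_tool:
  plan:
    - [0,[0,0,0.12],[0,0,0]]
    - [0,[0,0,0.12],[0,0,0]]

```text
time_s: 7.23
tool_pos: [0.5499, -0.1762, 0.1942]
tool_rot: [179.8, 0.1, -5.0]
force: [0.1, 0.0, 0.3]
grip_width: 0.0004
```

Emit:
servo_tool:
  plan:
    - [0,[0,0,0.12],[0,0,0]]
    - [0,[0,0,0.12],[0,0,0]]

```text
time_s: 7.4
tool_pos: [0.5499, -0.1762, 0.1916]
tool_rot: [179.8, 0.1, -5.0]
force: [-0.9, -0.3, 1.8]
grip_width: 0.0002
```

Emit:
servo_tool:
  plan:
    - [0,[0,0,0.12],[0,0,0]]
    - [0,[0,0,0.12],[0,0,0]]

```text
time_s: 7.57
tool_pos: [0.5511, -0.1764, 0.1907]
tool_rot: [179.7, -0.1, -5.0]
force: [0.4, 0.4, 5.7]
grip_width: 0.0005
```

Contact at 5.7 N, with the TCP reading 0.191. So the fingertips are about 28 mm shorter than the stated TCP. Now a trial stroke toward −x.

Emit:
servo_tool:
  plan:
    - [0,[-0.3,0,0.0],[0,0,0]]
    - [0,[-0.3,0,0],[0,0,0]]
    - [0,[-0.3,0,0],[0,0,0]]

```text
time_s: 7.82
tool_pos: [0.5442, -0.1757, 0.1925]
tool_rot: [179.7, -0.4, -5.0]
force: [1.1, 0.1, 2.2]
grip_width: 0.0003
```

```bash
python3 - <<'E'
from h import *
o=env.get_obs(); print(o['tool_pos'],o['force'],o['wrist_torque'])
c=cam('scene'); a=cv2.cvtColor(c['image'],6)
b=cv2.cvtColor(cv2.imread('pics/scene0.png'),6); d=cv2.absdiff(a,b)[275:335,270:330]; print((d>20).sum())
E
```

```text
[ 0.54417272 -0.17570375  0.19246644] [1.08052656 0.14186542 2.24512986] [ 0.05262817 -0.14698688 -0.02034492]
963
```

Emit:
servo_tool:
  plan:
    - [0,[-0.35,0,0.03],[0,-0.2,0]]
    - [0,[-0.35,0,0.03],[0,-0.2,0]]
    - [0,[-0.35,0,0.03],[0,-0.2,0]]
    - [0,[-0.35,0,0.03],[0,0,0]]

```text
time_s: 8.2
tool_pos: [0.529, -0.1743, 0.1926]
tool_rot: [179.6, 0.1, -5.0]
force: [0.1, -0.2, 4.4]
grip_width: 0.0007
```

Emit:
servo_tool:
  plan:
    - [0,[-0.35,0,0.04],[0,0,0]]
    - [0,[-0.35,0,0.04],[0,0,0]]
    - [0,[-0.35,0,0.04],[0,0,0]]
    - [0,[-0.35,0,0.05],[0,0,0]]

```text
time_s: 8.53
tool_pos: [0.5139, -0.1729, 0.192]
tool_rot: [179.6, 0.1, -5.0]
force: [-0.1, 0.4, 5.7]
grip_width: 0.0002
```

Emit:
servo_tool:
  plan:
    - [0,[-0.35,0,0.07],[0,0,0]]
    - [0,[-0.35,0,0.07],[0,0,0]]
    - [0,[-0.35,0,0.08],[0,0,0]]
    - [0,[-0.35,0,0.08],[0,0,0]]

```text
time_s: 8.87
tool_pos: [0.4985, -0.1715, 0.1905]
tool_rot: [179.6, -0.0, -5.0]
force: [0.0, -0.4, 5.5]
grip_width: 0.0006
```

```bash
cat >> h.py <<'E'
ax=np.array([.0945,.9955,0]);xx=np.array([.9955,-.0945,0]);C=np.array([.5287,-.1475,.13])
def unroll(c,im=None,th=np.arange(-20,200,2),r=.093,ys=np.arange(-.007,.0071,.002),e=-.0):
    im=c['image'] if im is None else im; g=cv2.cvtColor(im,6); a=np.radians(th)
    out=[]
    for y in ys:
        p=proj(c,C+ax*y+np.outer(r*np.cos(a)+e,xx)+np.outer(r*np.sin(a),[0,0,1])).astype(np.float32)
        out.append(cv2.remap(g,p[:,0].copy(),p[:,1].copy(),1)[:,0])
    return np.array(out)
E
python3 - <<'E'
from h import *
c=cam('scene'); th=np.arange(-10,100,2)
a=unroll(c,cv2.imread('pics/scene0.png'),th).mean(0); b=unroll(c,None,th).mean(0)
print(a.round().astype(int).tolist()); print(b.round().astype(int).tolist())
E
```

```text
[73, 73, 73, 73, 73, 74, 74, 74, 75, 76, 78, 81, 86, 93, 100, 103, 103, 104, 106, 109, 118, 123, 125, 126, 126, 126, 128, 134, 141, 142, 141, 141, 140, 141, 144, 150, 150, 151, 150, 150, 150, 150, 152, 153, 153, 153, 153, 153, 152, 150, 150, 150, 150, 150, 149]
[77, 77, 77, 77, 77, 78, 78, 79, 80, 82, 84, 84, 85, 88, 93, 102, 107, 108, 108, 110, 117, 126, 130, 132, 132, 132, 132, 136, 144, 148, 148, 148, 149, 149, 150, 156, 158, 158, 158, 158, 158, 157, 159, 160, 160, 159, 159, 158, 159, 155, 147, 145, 136, 84, 25]
```

Emit:
servo_tool:
  plan:
    - [0,[0,0,-0.9],[0,0,0]]
    - [0,[2.0,0,-0.1],[0,0,0]]
    - [0,[2.0,0,0],[0,0,0]]
    - [0,[2.0,0,0],[0,0,0]]
    - [0,[0,0,0.3],[0,0,0]]
    - [0,[0,0,0.3],[0,0,0]]
    - [0,[0,0,0],[0,0,0]]

```text
time_s: 9.5
tool_pos: [0.5519, -0.1773, 0.1905]
tool_rot: [179.6, 0.9, -5.1]
force: [-0.5, -0.2, -0.7]
grip_width: 0.0004
```

```bash
python3 - <<'E'
from h import *
for n,th in(('scene',np.arange(0,90,1)),('top',np.arange(80,180,1))):
    c=cam(n); b=unroll(c,None,th).mean(0); a=unroll(c,cv2.imread(f'pics/{n}0.png'),th).mean(0)
    print(n); print(a.astype(int).tolist()); print(b.astype(int).tolist())
E
```

```text
scene
[73, 73, 73, 73, 74, 74, 74, 75, 76, 77, 78, 79, 80, 83, 86, 89, 93, 97, 100, 102, 103, 103, 103, 103, 104, 104, 105, 106, 109, 113, 117, 120, 122, 124, 125, 125, 126, 126, 125, 125, 126, 126, 127, 130, 134, 139, 141, 141, 141, 141, 140, 141, 141, 140, 140, 140, 141, 142, 144, 147, 149, 150, 150, 150, 150, 150, 150, 150, 150, 149, 150, 150, 150, 151, 152, 152, 152, 153, 153, 153, 153, 152, 152, 152, 152, 152, 152, 151, 150, 149]
[77, 77, 77, 78, 78, 78, 78, 79, 79, 79, 80, 81, 82, 84, 85, 86, 88, 90, 92, 95, 99, 102, 105, 108, 109, 109, 110, 110, 111, 111, 113, 115, 118, 121, 124, 125, 126, 126, 126, 126, 126, 126, 126, 126, 127, 129, 133, 136, 139, 139, 140, 139, 139, 140, 140, 140, 140, 139, 131, 112, 79, 44, 26, 25, 26, 28, 28, 28, 28, 28, 28, 25, 19, 12, 10, 12, 12, 12, 12, 13, 15, 21, 28, 34, 37, 37, 34, 32, 30, 30]
top
[190, 190, 191, 192, 192, 191, 190, 191, 188, 189, 192, 196, 196, 196, 196, 195, 195, 195, 194, 194, 194, 194, 192, 190, 188, 188, 188, 187, 187, 186, 186, 186, 187, 186, 185, 186, 188, 187, 181, 173, 168, 168, 169, 169, 170, 170, 170, 170, 168, 168, 169, 170, 170, 163, 154, 146, 141, 140, 141, 140, 141, 141, 142, 143, 143, 143, 144, 144, 139, 131, 123, 114, 109, 109, 109, 109, 110, 110, 110, 111, 112, 111, 109, 108, 105, 102, 99, 95, 92, 90, 89, 88, 88, 87, 87, 87, 86, 85, 84, 84]
[61, 56, 64, 95, 115, 122, 121, 133, 143, 149, 151, 158, 163, 164, 163, 162, 162, 162, 162, 162, 163, 162, 161, 162, 164, 160, 154, 149, 149, 149, 148, 148, 149, 148, 147, 147, 149, 149, 149, 147, 145, 142, 140, 139, 139, 139, 139, 139, 137, 138, 139, 139, 139, 140, 142, 149, 156, 157, 156, 155, 156, 157, 158, 158, 158, 158, 158, 158, 159, 161, 159, 155, 149, 140, 131, 125, 122, 119, 120, 121, 121, 122, 122, 123, 122, 122, 122, 122, 122, 121, 118, 115, 113, 111, 109, 107, 105, 104, 103, 102]
```

The strip's facet edges moved, so the wheel is turning (about 33°). Second stroke.

Emit:
servo_tool:
  plan:
    - [0,[0,0,0.12],[0,-0.8,0]]
    - [0,[0,0,0.12],[0,0,0]]
    - [0,[-0.3,0,0.06],[0,0,0]]
    - [0,[-0.5,0,0.02],[0,0,0]]
    - [0,[-0.5,0,0.03],[0,0,0]]

```text
time_s: 10.02
tool_pos: [0.5388, -0.1768, 0.1905]
tool_rot: [179.5, 1.4, -5.2]
force: [0.6, 0.8, 2.8]
grip_width: 0.0005
```

Emit:
servo_tool:
  plan:
    - [0,[-0.5,0,0.04],[0,0,0]]
    - [0,[-0.5,0,0.04],[0,0,0]]
    - [0,[-0.5,0,0.05],[0,0,0]]
    - [0,[-0.5,0,0.05],[0,0,0]]

```text
time_s: 10.35
tool_pos: [0.5164, -0.1747, 0.1905]
tool_rot: [179.5, 1.3, -5.2]
force: [0.3, -0.4, 2.4]
grip_width: 0.0004
```

Emit:
servo_tool:
  plan:
    - [0,[-0.5,0,0.06],[0,0,0]]
    - [0,[-0.5,0,0.07],[0,0,0]]
    - [0,[-0.5,0,0.09],[0,0,0]]
    - [0,[-0.5,0,0.1],[0,0,0]]

```text
time_s: 10.68
tool_pos: [0.4939, -0.1726, 0.1882]
tool_rot: [179.4, 1.3, -5.2]
force: [-0.3, 1.3, 2.7]
grip_width: 0.0006
```

```bash
cat > st.py <<'E'
from h import *
print(env.get_obs()['tool_pos'].round(4),env.get_obs()['time_s'])
for n,th in(('scene',np.arange(0,100,1)),('top',np.arange(70,180,1))):
    b=unroll(cam(n),None,th); print(n,th[0],b.mean(0).astype(int)[::2].tolist(),'mid',[int(t) for t in th[b[2:6].mean(0)<70]][:40])
E
python3 st.py
```

```text
[ 0.4939 -0.1726  0.1882] 10.6833
scene 0 [77, 77, 77, 77, 78, 80, 83, 87, 89, 90, 92, 97, 106, 113, 115, 116, 116, 118, 126, 135, 138, 138, 137, 137, 138, 144, 150, 151, 151, 150, 151, 151, 153, 157, 158, 158, 159, 159, 159, 159, 158, 156, 156, 156, 155, 156, 155, 147, 103, 36] mid [97, 98, 99]
top 70 [165, 163, 141, 111, 50, 31, 35, 34, 33, 33, 33, 33, 33, 33, 33, 34, 34, 33, 33, 34, 34, 34, 33, 94, 69, 60, 52, 119, 142, 132, 130, 131, 131, 130, 130, 130, 128, 121, 117, 117, 117, 117, 117, 117, 117, 112, 107, 102, 101, 100, 100, 100, 101, 101, 101] mid [78, 79, 80, 81, 82, 83, 84, 85, 86, 87, 88, 89, 90, 91, 92, 93, 94, 95, 96, 97, 98, 99, 100, 101, 102, 103, 104, 105, 106, 107, 108, 109, 110, 111, 112, 113, 114, 115, 118, 119]
```

Emit:
servo_tool:
  plan:
    - [0,[0,0,-0.9],[0,0.7,0]]
    - [0,[2.1,0,-0.1],[0,0.7,0]]
    - [0,[2.1,0,0],[0,0,0]]
    - [0,[2.1,0,0],[0,0,0]]
    - [0,[0.3,0,0.3],[0,0,0]]
    - [0,[0,0,0.3],[0,0,0]]
    - [0,[0,0,0.1],[0,0,0]]

```text
time_s: 11.37
tool_pos: [0.5592, -0.1802, 0.1901]
tool_rot: [179.4, 0.0, -5.4]
force: [0.1, -0.6, 0.1]
grip_width: 0.0001
```

Emit:
servo_tool:
  plan:
    - [0,[0,0,0.12],[0,0,0]]
    - [0,[0,0,0.12],[0,0,0]]
    - [0,[-0.3,0,0.06],[0,0,0]]
    - [0,[-0.5,0,0.03],[0,0,0]]
    - [0,[-0.5,0,0.03],[0,0,0]]

```text
time_s: 11.78
tool_pos: [0.5438, -0.1792, 0.1868]
tool_rot: [179.4, -0.0, -5.4]
force: [0.6, 0.2, 4.1]
grip_width: 0.0002
```

Emit:
servo_tool:
  plan:
    - [0,[-0.5,0,0.05],[0,0,0]]
    - [0,[-0.5,0,0.05],[0,0,0]]
    - [0,[-0.5,0,0.06],[0,0,0]]
    - [0,[-0.5,0,0.06],[0,0,0]]

```text
time_s: 12.12
tool_pos: [0.5225, -0.1772, 0.1875]
tool_rot: [179.3, -0.3, -5.4]
force: [-0.0, 0.4, 2.8]
grip_width: 0.0004
```

Emit:
servo_tool:
  plan:
    - [0,[-0.5,0,0.08],[0,0,0]]
    - [0,[-0.5,0,0.09],[0,0,0]]
    - [0,[-0.5,0,0.11],[0,0,0]]
    - [0,[-0.5,0,0.12],[0,0,0]]

```text
time_s: 12.45
tool_pos: [0.501, -0.1752, 0.1851]
tool_rot: [179.2, -0.5, -5.4]
force: [-0.0, 1.3, 6.1]
grip_width: 0.0006
```

```bash
python3 st.py
```

```text
[ 0.501  -0.1752  0.1851] 12.45
scene 0 [80, 81, 84, 87, 90, 92, 92, 92, 94, 95, 97, 99, 106, 115, 120, 122, 121, 121, 123, 131, 140, 141, 141, 141, 141, 142, 146, 151, 153, 153, 153, 152, 154, 155, 158, 159, 160, 159, 160, 158, 157, 154, 151, 151, 151, 150, 136, 71, 23, 25] mid [95, 96, 97, 98, 99]
top 70 [173, 166, 130, 51, 35, 36, 36, 36, 36, 35, 35, 35, 35, 35, 34, 34, 35, 35, 34, 35, 36, 29, 86, 56, 59, 59, 127, 140, 137, 136, 132, 128, 127, 126, 128, 128, 128, 127, 122, 116, 113, 112, 112, 113, 114, 114, 111, 106, 102, 98, 97, 97, 97, 97, 97] mid [76, 77, 78, 79, 80, 81, 82, 83, 84, 85, 86, 87, 88, 89, 90, 91, 92, 93, 94, 95, 96, 97, 98, 99, 100, 101, 102, 103, 104, 105, 106, 107, 108, 109, 110, 111, 112, 116, 117, 118]
```

Emit:
servo_tool:
  plan:
    - [0,[0,-0.1,-0.9],[0,0,0]]
    - [0,[2.1,-0.2,-0.1],[0.4,-0.4,0]]
    - [0,[2.1,0,0],[0.4,0,0]]
    - [0,[1.8,0,0],[0,0,0]]
    - [0,[0,0,0.3],[0,0,0]]
    - [0,[0,0,0.3],[0,0,0]]
    - [0,[0,0,0.2],[0,0,0]]

```text
time_s: 13.13
tool_pos: [0.5556, -0.1783, 0.1847]
tool_rot: [-180.0, 0.6, -5.5]
force: [-0.1, -1.0, 0.0]
grip_width: 0.0005
```

Emit:
servo_tool:
  plan:
    - [0,[0,0,0.12],[0,0,0]]
    - [0,[0,0,0.12],[0,0,0]]
    - [0,[-0.3,0,0.06],[0,0,0]]
    - [0,[-0.5,0,0.03],[0,0,0]]
    - [0,[-0.5,0,0.03],[0,0,0]]

```text
time_s: 13.55
tool_pos: [0.5433, -0.1773, 0.1843]
tool_rot: [179.9, 0.2, -5.6]
force: [1.1, 0.3, 3.8]
grip_width: 0.0002
```

Emit:
servo_tool:
  plan:
    - [0,[-0.5,0,0.05],[0,0,0]]
    - [0,[-0.5,0,0.05],[0,0,0]]
    - [0,[-0.5,0,0.06],[0,0,0]]
    - [0,[-0.5,0,0.06],[0,0,0]]

```text
time_s: 13.88
tool_pos: [0.5216, -0.1753, 0.1845]
tool_rot: [179.8, -0.0, -5.6]
force: [0.5, 0.1, 3.5]
grip_width: 0.0007
```

Emit:
servo_tool:
  plan:
    - [0,[-0.5,0,0.07],[0,0,0]]
    - [0,[-0.5,0,0.08],[0,0,0]]
    - [0,[-0.5,0,0.1],[0,0,0]]
    - [0,[-0.5,0,0.11],[0,0,0]]

```text
time_s: 14.22
tool_pos: [0.5001, -0.1733, 0.1825]
tool_rot: [179.8, -0.2, -5.6]
force: [-0.1, 0.1, 5.7]
grip_width: 0.0005
```

```bash
python3 st.py
```

```text
[ 0.5001 -0.1733  0.1825] 14.2167
scene 0 [77, 78, 81, 87, 95, 105, 113, 119, 126, 135, 132, 118, 109, 111, 121, 129, 130, 130, 130, 130, 133, 139, 146, 146, 147, 147, 148, 148, 151, 155, 156, 156, 157, 158, 157, 157, 159, 160, 160, 157, 158, 158, 158, 152, 146, 144, 129, 65, 22, 25] mid [94, 95, 96, 97, 98, 99]
top 70 [172, 165, 140, 70, 30, 34, 35, 35, 35, 34, 34, 33, 33, 33, 33, 33, 35, 32, 33, 33, 34, 29, 68, 66, 62, 48, 113, 137, 132, 132, 134, 134, 133, 124, 121, 121, 121, 121, 122, 123, 119, 111, 106, 105, 106, 107, 108, 109, 105, 101, 97, 93, 90, 88, 88] mid [76, 77, 78, 79, 80, 81, 82, 83, 84, 85, 86, 87, 88, 89, 90, 91, 92, 93, 94, 95, 96, 97, 98, 99, 100, 101, 102, 103, 104, 105, 106, 107, 108, 109, 110, 111, 112, 113, 117, 118]
```

Scene shows a new feature at about 10–26° (bright, then a dip), probably the pocket coming up. One more stroke.

Emit:
servo_tool:
  plan:
    - [0,[0,-0.1,-0.9],[0,0,0]]
    - [0,[2.1,-0.1,-0.1],[0,0,0]]
    - [0,[2.1,0,0],[0,0,0]]
    - [0,[1.8,0,0],[0,0,0]]
    - [0,[0,0,0.3],[0,0,0]]
    - [0,[0,0,0.3],[0,0,0]]
    - [0,[0,0,0.2],[0,0,0]]

```text
time_s: 14.9
tool_pos: [0.5532, -0.1775, 0.1811]
tool_rot: [179.8, 0.6, -5.8]
force: [0.3, -0.3, 3.0]
grip_width: 0.0008
```

Emit:
servo_tool:
  plan:
    - [0,[0,0,0.12],[0,0,0]]
    - [0,[0,0,0.12],[0,0,0]]
    - [0,[-0.3,0,0.06],[0,0,0]]
    - [0,[-0.5,0,0.03],[0,0,0]]
    - [0,[-0.5,0,0.03],[0,0,0]]

```text
time_s: 15.32
tool_pos: [0.5422, -0.1766, 0.183]
tool_rot: [179.6, -0.1, -5.8]
force: [1.0, 0.1, 3.4]
grip_width: 0.0005
```

Emit:
servo_tool:
  plan:
    - [0,[-0.5,0,0.05],[0,0,0]]
    - [0,[-0.5,0,0.05],[0,0,0]]
    - [0,[-0.5,0,0.06],[0,0,0]]
    - [0,[-0.5,0,0.06],[0,0,0]]

```text
time_s: 15.65
tool_pos: [0.5202, -0.1746, 0.183]
tool_rot: [179.5, -0.3, -5.8]
force: [1.0, -0.5, 5.3]
grip_width: 0.0005
```

Emit:
servo_tool:
  plan:
    - [0,[-0.5,0,0.07],[0,0,0]]
    - [0,[-0.5,0,0.08],[0,0,0]]
    - [0,[0,0,-1.5],[0,0,0]]
    - [0,[-2,0,-2],[0,0,0]]
    - [0,[-4,0,-3],[0,0,0]]
    - [0,[-4,0,-1],[0,0,0]]
    - [0,[0,0,0],[0,0,0]]

```text
time_s: 16.23
tool_pos: [0.4049, -0.1619, 0.2483]
tool_rot: [179.8, 0.6, -5.9]
force: [1.4, -0.8, -0.2]
grip_width: 0.0
```

```bash
python3 st.py; python3 - <<'E'
from h import *
s=cam('scene');w=cam('wrist'); t=cam('top')
a=cv2.resize(s['image'][230:340,230:350],(400,366),interpolation=2); b=cv2.resize(w['image'][0:366,120:520],(400,366),interpolation=2)
cv2.imwrite('pics/w6.png',np.hstack([a,b])); cv2.imwrite('pics/w6raw.png',w['image']); np.save('w6M.npy',w['M'])
E
```

```text
[ 0.4049 -0.1619  0.2483] 16.2333
scene 0 [84, 86, 87, 88, 89, 90, 92, 98, 108, 117, 122, 122, 123, 124, 128, 132, 130, 123, 119, 122, 124, 124, 125, 130, 140, 146, 147, 147, 148, 153, 156, 155, 156, 156, 155, 155, 157, 157, 158, 157, 158, 157, 159, 158, 156, 155, 154, 154, 155, 155] mid []
top 70 [201, 201, 204, 209, 208, 208, 208, 209, 209, 206, 206, 206, 206, 207, 209, 209, 209, 204, 196, 197, 199, 200, 198, 198, 196, 184, 181, 179, 179, 181, 174, 172, 145, 88, 99, 77, 55, 59, 58, 59, 59, 58, 58, 58, 58, 59, 58, 59, 59, 59, 59, 58, 58, 59, 59] mid [141, 142, 143, 144, 145, 146, 147, 148, 149, 150, 151, 152, 153, 154, 155, 156, 157, 158, 159, 160, 161, 162, 163, 164, 165, 166, 167, 168, 169, 170, 171, 172, 173, 174, 175, 176, 177, 178, 179]
```

View pics/w6.png

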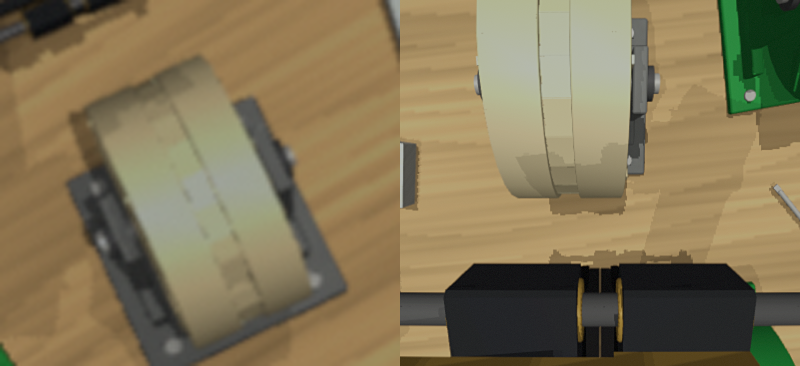

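No black floor is visible yet, only a shaded tile in the strip near 34° (scene crop (232,270)). I'll stroke on, then check the strip numerically from the wrist camera.

Emit:
servo_tool:
  plan:
    - [0,[4,0,0],[0,0,0]]
    - [0,[4,0,0],[0,0,0]]
    - [0,[4,0,0],[0,0,0]]
    - [0,[2.7,0,2],[0,0,0]]
    - [0,[0,0,2.5],[0,0,0]]
    - [0,[0,0,1.3],[0,0,0]]
    - [0,[0,0,0],[0,0,0]]

```text
time_s: 17.07
tool_pos: [0.5671, -0.1753, 0.1747]
tool_rot: [-179.7, 0.8, -5.6]
force: [4.0, -3.0, 13.7]
grip_width: 0.0004
```

Emit:
servo_tool:
  plan:
    - [0,[0,0,-0.2],[0,0,0]]
    - [0,[-0.3,0,-0.05],[0,0,0]]

```text
time_s: 17.23
tool_pos: [0.5683, -0.1754, 0.1762]
tool_rot: [-179.6, 0.7, -5.5]
force: [2.2, -0.8, 4.7]
grip_width: 0.0004
```

Emit:
servo_tool:
  plan:
    - [0,[-0.4,0,-0.05],[0,0,0]]
    - [0,[-0.5,0,0],[0,0,0]]
    - [0,[-0.5,0,0],[0,0,0]]

```text
time_s: 17.48
tool_pos: [0.559, -0.1745, 0.1792]
tool_rot: [-179.6, 0.2, -5.4]
force: [2.7, -0.9, 6.9]
grip_width: 0.0006
```

Emit:
servo_tool:
  plan:
    - [0,[-0.5,0,0.05],[0,0,0]]
    - [0,[-0.5,0,0.05],[0,0,0]]
    - [0,[-0.5,0,0.06],[0,0,0]]
    - [0,[-0.5,0,0.06],[0,0,0]]

```text
time_s: 17.82
tool_pos: [0.5429, -0.1731, 0.183]
tool_rot: [-179.7, -0.6, -5.4]
force: [1.5, -1.1, 6.3]
grip_width: 0.0004
```

Emit:
servo_tool:
  plan:
    - [0,[-0.5,0,0.07],[0,0,0]]
    - [0,[-0.5,0,0.08],[0,0,0]]
    - [0,[-0.5,0,0.08],[0,0,0]]
    - [0,[0,0,-1.5],[0,0,0]]
    - [0,[-2,0,-2],[0,0,0]]
    - [0,[-4,0,-2],[0,0,0]]
    - [0,[-1.5,0,0],[0,0,0]]
    - [0,[0,0,0],[0,0,0]]

```text
time_s: 18.48
tool_pos: [0.4464, -0.1616, 0.2345]
tool_rot: [-179.4, -0.1, -5.3]
force: [0.8, -0.5, 0.4]
grip_width: 0.0005
```

```bash
cat > st2.py <<'E'
from h import *
o=env.get_obs(); print(o['tool_pos'].round(4),o['time_s'])
for n,th in(('wrist',np.arange(20,150,2)),('scene',np.arange(0,110,2)),('top',np.arange(60,160,2))):
    c=cam(n); b=unroll(c,None,th); print(n,th[0],b[2:6].mean(0).astype(int).tolist()); cv2.imwrite(f'pics/l_{n}.png',c['image']); np.save(f'l_{n}.npy',c['M'])
E
python3 st2.py
```

```text
[ 0.4464 -0.1616  0.2345] 18.4833
wrist 20 [0, 0, 0, 0, 0, 0, 0, 0, 12, 155, 155, 155, 165, 172, 172, 172, 173, 174, 126, 126, 127, 127, 129, 174, 174, 174, 175, 131, 180, 180, 181, 180, 183, 182, 182, 182, 183, 182, 182, 177, 176, 176, 175, 176, 175, 162, 155, 149, 149, 149, 150, 150, 149, 143, 130, 130, 130, 130, 130, 134, 115, 104, 105, 104, 112]
scene 0 [84, 85, 88, 92, 97, 102, 107, 109, 110, 110, 111, 115, 123, 130, 133, 133, 134, 133, 134, 137, 145, 151, 152, 152, 152, 140, 110, 100, 88, 49, 48, 125, 151, 152, 152, 149, 148, 160, 161, 161, 160, 158, 158, 158, 158, 159, 158, 157, 153, 151, 151, 150, 149, 144, 136]
top 60 [147, 143, 169, 201, 199, 200, 183, 168, 208, 209, 209, 208, 207, 211, 211, 211, 211, 211, 212, 204, 207, 211, 192, 88, 54, 43, 46, 45, 46, 48, 49, 51, 50, 51, 52, 52, 53, 54, 54, 55, 55, 56, 56, 56, 56, 56, 57, 47, 48, 50]
```

The pocket is found: the scene view shows a black floor at 58–60° and the wrist view shows walls at 56–64°. About 31° remain.

Emit:
servo_tool:
  plan:
    - [0,[3.5,0.2,0],[0,0,0]]
    - [0,[3.5,0.2,0],[-0.3,0,0]]
    - [0,[3.3,0,0],[0,0,0]]
    - [0,[0.2,0,1.5],[0,0,0]]
    - [0,[0,0,1.5],[0,0,0]]
    - [0,[0,0,0.8],[0,0,0]]
    - [0,[0,0,0],[0,0,0]]

```text
time_s: 19.22
tool_pos: [0.5613, -0.1721, 0.1847]
tool_rot: [-179.2, 0.4, -5.1]
force: [-0.7, -0.3, -0.5]
grip_width: 0.0003
```

Emit:
servo_tool:
  plan:
    - [0,[0,0,0.1],[0,0,0]]
    - [0,[0,0,0.1],[0,0,0]]

```text
time_s: 19.38
tool_pos: [0.561, -0.1714, 0.1812]
tool_rot: [-179.1, 0.6, -5.1]
force: [-0.1, -0.9, 0.7]
grip_width: 0.0004
```

Emit:
servo_tool:
  plan:
    - [0,[0,0.4,0],[-0.5,0,0]]
    - [0,[0,0.3,0.05],[-0.5,0,0]]
    - [0,[0,0,0.05],[0,0,0]]

```text
time_s: 19.63
tool_pos: [0.5608, -0.1794, 0.182]
tool_rot: [179.8, 0.4, -5.1]
force: [0.6, 0.3, -0.1]
grip_width: 0.0005
```

Emit:
servo_tool:
  plan:
    - [0,[0,0,0.08],[0,0,0]]
    - [0,[-0.3,0,0.04],[0,0,0]]
    - [0,[-0.4,0,0.02],[0,0,0]]

```text
time_s: 19.88
tool_pos: [0.5547, -0.1794, 0.1825]
tool_rot: [179.7, 0.2, -5.1]
force: [2.5, -0.1, 1.2]
grip_width: 0.0005
```

Emit:
servo_tool:
  plan:
    - [0,[-0.5,0,0.02],[0,0,0]]
    - [0,[-0.5,0,0.03],[0,0,0]]
    - [0,[-0.5,0,0.04],[0,0,0]]

```text
time_s: 20.13
tool_pos: [0.5409, -0.1782, 0.1845]
tool_rot: [179.6, -0.2, -5.1]
force: [0.7, 0.7, 4.7]
grip_width: 0.0005
```

Emit:
servo_tool:
  plan:
    - [0,[-0.5,0,0.05],[0,0,0]]
    - [0,[-0.5,0,0.06],[0,0,0]]
    - [0,[-0.5,0,0.06],[0,0,0]]

```text
time_s: 20.38
tool_pos: [0.5256, -0.1767, 0.1849]
tool_rot: [179.5, -0.4, -5.1]
force: [1.3, 0.1, 5.0]
grip_width: 0.0004
```

Emit:
servo_tool:
  plan:
    - [0,[-0.4,0,0.06],[0,0,0]]
    - [0,[-0.3,0,0.06],[0,0,0]]
    - [0,[0,0,-1],[0,0,0]]
    - [0,[-1,0,-3],[0,0,0]]
    - [0,[-4,0,-2],[0,0,0]]
    - [0,[-2.5,0,0],[0,0,0]]
    - [0,[0,0,0],[0,0,0]]

```text
time_s: 20.97
tool_pos: [0.4385, -0.1679, 0.2422]
tool_rot: [179.7, 0.2, -5.1]
force: [0.6, -0.3, -0.4]
grip_width: 0.0004
```

```bash
sed -i 's/np.arange(20,150,2)/np.arange(50,130,1)/; s/np.arange(0,110,2)/np.arange(50,110,1)/; s/np.arange(60,160,2)/np.arange(60,120,1)/' st2.py; python3 st2.py
```

```text
[ 0.4385 -0.1679  0.2422] 20.9667
wrist 50 [168, 171, 176, 176, 176, 176, 176, 176, 176, 176, 176, 176, 177, 177, 177, 177, 181, 181, 181, 181, 181, 181, 182, 182, 182, 183, 184, 107, 85, 85, 86, 86, 26, 34, 47, 48, 45, 177, 184, 184, 184, 184, 184, 184, 185, 185, 186, 127, 179, 182, 182, 182, 182, 182, 182, 182, 175, 171, 171, 171, 168, 168, 168, 159, 156, 156, 156, 156, 156, 156, 153, 139, 139, 138, 138, 139, 138, 139, 139, 139]
scene 50 [154, 155, 155, 155, 155, 155, 155, 155, 155, 155, 155, 155, 155, 157, 159, 160, 160, 160, 160, 160, 160, 160, 158, 148, 122, 82, 50, 36, 33, 29, 27, 25, 34, 57, 89, 121, 145, 156, 160, 161, 161, 160, 160, 160, 158, 154, 152, 151, 154, 154, 154, 154, 154, 153, 150, 147, 144, 140, 137, 135]
top 60 [202, 202, 202, 201, 201, 204, 207, 210, 211, 210, 210, 210, 210, 211, 214, 216, 191, 145, 100, 88, 93, 92, 81, 56, 41, 32, 43, 146, 200, 218, 211, 210, 209, 209, 211, 214, 196, 163, 154, 187, 211, 211, 210, 209, 210, 210, 209, 201, 178, 125, 91, 76, 71, 59, 57, 58, 59, 59, 58, 59]
```

Pocket mouth edges: wrist 76.7–86.6°, top 77–86.7°, scene 74.3–84°. So the centre is near 81.5°. I'll verify the axle position from the wrist views before the fine stroke.

```bash
python3 - <<'E'
from h import *
c=cam('wrist'); c6=dict(c); c6['M']=np.load('w6M.npy')
for P in onz(c6,[(198,85),(375,82)],.13): print('stub',P.round(4),'x\'',((P-C)@xx).round(4),'y\'',((P-C)@ax).round(4))
# predicted stub ends in current view, local patches around each
im=c['image']; p=proj(c,[C+ax*.072,C-ax*.072,C]); print(p.round(1))
g=cv2.cvtColor(im,cv2.COLOR_BGR2HSV)
# pocket dark blob
x0,y0=(proj(c,C+np.array([0,0,.095]))[0]).astype(int); print(x0,y0)
m=(g[...,2]<110).astype('uint8'); m[:, :x0-40]=0;m[:,x0+40:]=0;m[:max(0,y0-60)]=0;m[y0+40:]=0
n,l,s,ce=cv2.connectedComponentsWithStats(m)
for i in range(1,n):
    if s[i,4]>60: print(s[i],ce[i]); bx=s[i]; e=onz(c,[(bx[0],bx[1]),(bx[0]+bx[2],bx[1]+bx[3])],.222); print(((e-C)@xx).round(4),((e-C)@ax).round(4))
out=im.copy()
for q in p: cv2.circle(out,tuple(q.astype(int)),3,(0,0,255),1)
x1,y1=max(0,x0-130),max(0,y0-110)
cv2.imwrite('pics/w7.png',cv2.resize(out[y1:y1+200,x1:x1+266],(798,600),interpolation=2)); print(x1,y1)
E
```

```text
stub [ 0.5339 -0.0715  0.13  ] x' -0.0021 y' 0.0762
stub [ 0.5212 -0.2172  0.13  ] x' -0.0008 y' -0.0701
[[202.  123.1]
 [374.3 124.2]
 [288.1 123.5]]
274 114
[256  54  31  53 904] [270.4800885   90.64933628]
[0.0327 0.0044] [ 0.0101 -0.0069]
144 4
```

View pics/w7.png

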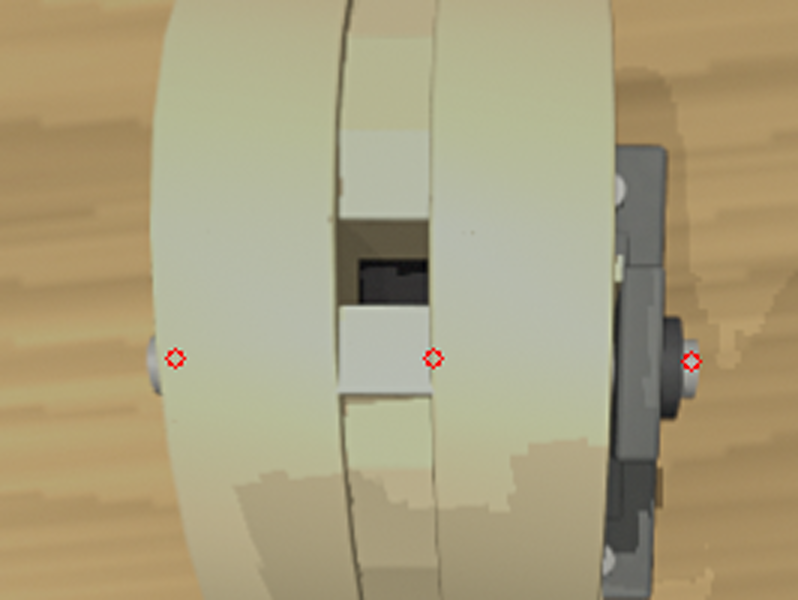

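The pocket mouth is at crop rows 217–305, and the axle stubs are at crop rows about 365 and 368, slightly below my marks. I'll compute the angle relative to the stubs in this same view.

```bash
python3 - <<'E'
from h import *
c=cam('wrist'); 
st=onz(c,[(144+155/3,4+365/3),(144+690/3,4+369/3)],.13); A=st.mean(0); print('stubs',((st-C)@xx).round(4),((st-C)@ax).round(4))
a0=(A-C)@xx
for r in(.087,.09,.093):
    th=np.radians(np.arange(60,110,.05)); P=C+np.outer(r*np.cos(th)+a0,xx)+np.outer(r*np.sin(th),[0,0,1]); row=proj(c,P)[:,1]
    f=lambda v:np.degrees(th[abs(row-v).argmin()])
    print(r,f(4+217/3),f(4+305/3), (f(4+217/3)+f(4+305/3))/2)
m=onz(c,[(256,91),(287.3,91)],.22); print("pocket y'",((m-C)@ax).round(4))
E
```

```text
stubs [-0.0019 -0.0021] [ 0.0777 -0.0714]
0.087 73.54999999999923 84.84999999999859 79.19999999999891
0.09 74.49999999999918 85.19999999999857 79.84999999999887
0.093 75.34999999999913 85.54999999999855 80.44999999999884
pocket y' [ 0.0113 -0.0068]
```

Pocket centre is about 80°, so 10° remain, which is 16 mm of rim travel.

Emit:
servo_tool:
  plan:
    - [0,[3.2,0,0],[0,0,0]]
    - [0,[3.2,0,0],[0,0,0]]
    - [0,[3.1,0,0],[0,0,0]]
    - [0,[0,0,1.8],[0,0,0]]
    - [0,[0,0,1.8],[0,0,0]]
    - [0,[0,0,1.0],[0,0,0]]
    - [0,[0,0,0],[0,0,0]]

```text
time_s: 21.8
tool_pos: [0.5444, -0.174, 0.1856]
tool_rot: [-179.7, 0.6, -4.8]
force: [-0.8, -0.4, 2.1]
grip_width: 0.0007
```

Emit:
servo_tool:
  plan:
    - [0,[0,0,0.1],[0,0,0]]
    - [0,[0,0,0.05],[0,0,0]]

```text
time_s: 21.97
tool_pos: [0.5455, -0.1742, 0.185]
tool_rot: [-179.7, 0.5, -4.8]
force: [1.0, 0.3, 4.4]
grip_width: 0.0003
```

Emit:
servo_tool:
  plan:
    - [0,[-0.4,0,0.04],[0,0,0]]
    - [0,[-0.4,0,0.04],[0,0,0]]
    - [0,[-0.4,0,0.05],[0,0,0]]
    - [0,[-0.3,0,0.05],[0,0,0]]
    - [0,[0,0,0.03],[0,0,0]]

```text
time_s: 22.38
tool_pos: [0.5302, -0.1731, 0.1864]
tool_rot: [-179.8, 0.3, -4.8]
force: [-0.0, 0.4, 1.6]
grip_width: 0.0007
```

Emit:
servo_tool:
  plan:
    - [0,[0,0,-1],[0,0,0]]
    - [0,[0,0,-3],[0,0,0]]
    - [0,[-4,0,-2],[0,0,0]]
    - [0,[-4,0,0],[0,0,0]]
    - [0,[0,0,0],[0,0,0]]

```text
time_s: 22.8
tool_pos: [0.4505, -0.1658, 0.2462]
tool_rot: [-179.6, 0.7, -4.7]
force: [1.4, -0.9, -1.2]
grip_width: 0.0007
```

```bash
cat > pk.py <<'E'
from h import *
o=env.get_obs(); print(o['tool_pos'].round(4),o['time_s'])
for n,a0,y0 in(('wrist',-.002,.0025),('wrist',0,0),('scene',0,0),('top',0,0)):
    c=cam(n)
    for r in(.0875,.091):
        th=np.arange(60,120,.25); b=unroll(c,None,th,r=r,ys=y0+np.array([-.005,-.003,-.001,.001,.003,.005]),e=a0).mean(0)
        i=b.argmin(); t=(b[i]+np.median(b))/2+15; L=i
        while b[L]<t:L-=1
        R_=i
        while b[R_]<t:R_+=1
        print(n,a0,r,th[L],th[R_],'mid',(th[L]+th[R_])/2)
E
python3 pk.py
```

```text
[ 0.4505 -0.1658  0.2462] 22.8
wrist -0.002 0.0875 75.75 86.5 mid 81.125
wrist -0.002 0.091 76.5 86.75 mid 81.625
wrist 0 0.0875 77.0 88.0 mid 82.5
wrist 0 0.091 77.75 88.25 mid 83.0
scene 0 0.0875 76.25 86.5 mid 81.375
scene 0 0.091 76.25 86.25 mid 81.25
top 0 0.0875 81.75 87.25 mid 84.5
top 0 0.091 82.25 87.75 mid 85.0
```

It only moved about 1.5° because the contact was too light and slipped. Repeating with firmer contact.

Emit:
servo_tool:
  plan:
    - [0,[3,0,0],[0,0,0]]
    - [0,[3,0.2,0],[0,0.4,0]]
    - [0,[2.9,0.2,0],[0,0,0]]
    - [0,[0,0,1.8],[0,0,0]]
    - [0,[0,0,1.8],[0,0,0]]
    - [0,[0,0,0.8],[0,0,0]]
    - [0,[0,0,0],[0,0,0]]

```text
time_s: 23.58
tool_pos: [0.5558, -0.1753, 0.1966]
tool_rot: [-179.1, 0.1, -4.4]
force: [0.5, -0.6, -0.3]
grip_width: 0.0005
```

Emit:
servo_tool:
  plan:
    - [0,[0,0,0.1],[0,0,0]]
    - [0,[0,0,0.1],[0,0,0]]
    - [0,[0,0,0.08],[0,0,0]]

```text
time_s: 23.83
tool_pos: [0.5564, -0.175, 0.1939]
tool_rot: [-179.1, 0.1, -4.3]
force: [0.1, 0.9, 0.2]
grip_width: 0.0009
```

Emit:
servo_tool:
  plan:
    - [0,[-0.6,0.1,0.3],[-0.4,0,0.5]]
    - [0,[-0.3,0.1,0.2],[-0.4,0,0.3]]
    - [0,[0,0,0.15],[0,0,0]]
    - [0,[0,0,0.05],[0,0,0]]

```text
time_s: 24.17
tool_pos: [0.5469, -0.1769, 0.1891]
tool_rot: [179.9, -0.1, -5.3]
force: [-0.1, 0.4, -0.2]
grip_width: 0.0003
```

Emit:
servo_tool:
  plan:
    - [0,[0,0,0.1],[0,0,0]]
    - [0,[0,0,0.1],[0,0,0]]

```text
time_s: 24.33
tool_pos: [0.5469, -0.177, 0.1878]
tool_rot: [179.9, -0.2, -5.3]
force: [-0.2, -0.4, -0.3]
grip_width: 0.0003
```

Emit:
servo_tool:
  plan:
    - [0,[0,0,0.12],[0,0,0]]
    - [0,[0,0,0.12],[0,0,0]]

```text
time_s: 24.5
tool_pos: [0.5471, -0.1772, 0.1856]
tool_rot: [179.9, -0.2, -5.3]
force: [-1.3, 0.4, 1.5]
grip_width: 0.001
```

Emit:
servo_tool:
  plan:
    - [0,[0,0,0.1],[0,0,0]]
    - [0,[0,0,0.08],[0,0,0]]

```text
time_s: 24.67
tool_pos: [0.5482, -0.1774, 0.1849]
tool_rot: [179.8, -0.4, -5.3]
force: [0.6, 0.1, 4.5]
grip_width: 0.0003
```

Emit:
servo_tool:
  plan:
    - [0,[-0.4,0,0.05],[0,0,0]]
    - [0,[-0.4,0,0.06],[0,0,0]]
    - [0,[-0.4,0,0.07],[0,0,0]]
    - [0,[-0.3,0,0.07],[0,0,0]]

```text
time_s: 25.0
tool_pos: [0.5373, -0.1764, 0.1862]
tool_rot: [179.8, -1.0, -5.2]
force: [1.7, -0.0, 5.3]
grip_width: 0.0007
```

Emit:
servo_tool:
  plan:
    - [0,[0,0,-1],[0,0,0]]
    - [0,[0,0,-3],[0,0,0]]
    - [0,[-4,0,-2],[0,0,0]]
    - [0,[-4,0,0],[0,0,0]]
    - [0,[0,0,0],[0,0,0]]

```text
time_s: 25.42
tool_pos: [0.4541, -0.1673, 0.2419]
tool_rot: [-179.9, -0.3, -5.1]
force: [-0.8, -0.1, -0.2]
grip_width: 0.0006
```

```bash
python3 pk.py
```

```text
[ 0.4541 -0.1673  0.2419] 25.4167
wrist -0.002 0.0875 82.5 93.25 mid 87.875
wrist -0.002 0.091 83.0 93.25 mid 88.125
wrist 0 0.0875 84.0 94.75 mid 89.375
wrist 0 0.091 84.5 94.5 mid 89.5
scene 0 0.0875 83.25 93.5 mid 88.375
scene 0 0.091 83.0 92.75 mid 87.875
top 0 0.0875 86.5 94.25 mid 90.375
top 0 0.091 86.75 94.5 mid 90.625
```

Pocket is at about 88.2° by same-camera estimates. One small 3 mm stroke to finish.

Emit:
servo_tool:
  plan:
    - [0,[2.6,0,0],[0,0,0]]
    - [0,[2.6,0.1,0],[0,0,0]]
    - [0,[2.3,0.1,0],[0,0,0]]
    - [0,[0,0,1.8],[0,0,0]]
    - [0,[0,0,1.8],[0,0,0]]
    - [0,[0,0,0.9],[0,0,0]]
    - [0,[0,0,0],[0,0,0]]

```text
time_s: 26.2
tool_pos: [0.5454, -0.1746, 0.1931]
tool_rot: [-179.5, -0.5, -4.8]
force: [-0.5, -0.5, -0.5]
grip_width: 0.0006
```

Emit:
servo_tool:
  plan:
    - [0,[0,0,0.1],[0,0,0]]
    - [0,[0,0,0.1],[0,0,0]]

```text
time_s: 26.37
tool_pos: [0.5457, -0.1742, 0.1904]
tool_rot: [-179.4, -0.4, -4.8]
force: [1.3, -0.3, 0.7]
grip_width: 0.0002
```

Emit:
servo_tool:
  plan:
    - [0,[-0.4,0.2,0.2],[-0.4,0,0.3]]
    - [0,[-0.2,0.1,0.12],[-0.2,0,0]]
    - [0,[0,0,0.08],[0,0,0]]

```text
time_s: 26.62
tool_pos: [0.5397, -0.1773, 0.188]
tool_rot: [179.9, -0.6, -5.1]
force: [0.1, -0.3, -0.3]
grip_width: 0.0002
```

Emit:
servo_tool:
  plan:
    - [0,[0,0,0.08],[0,0,0]]
    - [0,[0,0,0.08],[0,0,0]]

```text
time_s: 26.78
tool_pos: [0.5398, -0.1777, 0.1876]
tool_rot: [179.8, -0.7, -5.2]
force: [0.8, 1.5, 0.3]
grip_width: 0.0005
```

Emit:
servo_tool:
  plan:
    - [0,[0,0,0.1],[0,0,0]]
    - [0,[0,0,0.1],[0,0,0]]

```text
time_s: 26.95
tool_pos: [0.5402, -0.1779, 0.1865]
tool_rot: [179.8, -0.8, -5.2]
force: [-0.2, 0.4, 2.6]
grip_width: 0.0008
```

Emit:
servo_tool:
  plan:
    - [0,[0,0,0.08],[0,0,0]]
    - [0,[-0.2,0,0.07],[0,0,0]]
    - [0,[-0.2,0,0.06],[0,0,0]]
    - [0,[0,0,0],[0,0,0]]

```text
time_s: 27.28
tool_pos: [0.5386, -0.1777, 0.1869]
tool_rot: [179.7, -1.1, -5.1]
force: [-0.1, 0.0, 1.6]
grip_width: 0.0003
```

Emit:
servo_tool:
  plan:
    - [0,[0,0,-1],[0,0,0]]
    - [0,[0,0,-3],[0,0,0]]
    - [0,[-4,0,-2],[0,0,0]]
    - [0,[-4,0,0],[0,0,0]]
    - [0,[0,0,0],[0,0,0]]

```text
time_s: 27.7
tool_pos: [0.4561, -0.1689, 0.242]
tool_rot: [-179.9, -0.3, -5.0]
force: [0.7, -0.2, -0.5]
grip_width: 0.0007
```

```bash
python3 pk.py
```

```text
[ 0.4561 -0.1689  0.242 ] 27.7
wrist -0.002 0.0875 83.75 94.0 mid 88.875
wrist -0.002 0.091 84.0 94.0 mid 89.0
wrist 0 0.0875 85.0 95.25 mid 90.125
wrist 0 0.091 85.25 95.0 mid 90.125
scene 0 0.0875 84.5 94.5 mid 89.5
scene 0 0.091 84.25 93.75 mid 89.0
top 0 0.0875 87.0 95.0 mid 91.0
top 0 0.091 87.5 95.25 mid 91.375
```

The wheel is at about 89–90°. Next, the pin. The jaws must lie across the rack so the gripper body clears the rod, so I'll go above the pin and turn 80°.

Emit:
servo_tool:
  plan:
    - [0.55,[0,0,-4],[0,0,0]]
    - [0.55,[0.15,-3.9,-2],[0,0,0]]
    - [0.55,[0.15,-3.9,0],[0,0,0]]
    - [0.55,[0.15,-3.9,0],[0,0,0]]
    - [0.55,[0.15,-3.9,0],[0,0,0]]
    - [0.55,[0.15,-3.9,0],[0,0,0]]
    - [0.55,[0.15,-3.9,0],[0,0,0]]
    - [0.55,[0.15,-3.9,0],[0,0,0]]
    - [0.55,[0.15,-3.9,0],[0,0,0]]
    - [0.55,[0.15,-3.9,0],[0,0,-7]]
    - [0.55,[0,0,0],[0,0,-7]]
    - [0.55,[0,0,0],[0,0,-7]]
    - [0.55,[0,0,0],[0,0,-7]]
    - [0.55,[0,0,0],[0,0,-7]]
    - [0.55,[0,0,0],[0,0,-7]]
    - [0.55,[0,0,0],[0,0,-7]]
    - [0.55,[0,0,0],[0,0,-7]]
    - [0.55,[0,0,0],[0,0,-7]]
    - [0.55,[0,0,0],[0,0,-7]]
    - [0.55,[0,0,0],[0,0,-3]]

```text
time_s: 29.57
tool_pos: [0.5172, 0.2103, 0.3009]
tool_rot: [-178.7, -2.1, 69.2]
force: [0.1, -0.2, 0.4]
grip_width: 0.0482
```

```bash
cat >> h.py <<'E'
def turn(yaw):
    T=pose(); D=R.from_euler('xyz',[180,0,yaw],degrees=True).as_matrix(); return R.from_matrix(T[:3,:3].T@D).as_rotvec(degrees=True).round(2)
def shift(P): 
    T=pose(); return (T[:3,:3].T@(np.array(P)-T[:3,3])*100).round(2)
E
python3 - <<'E'
from h import *
c=cam('wrist'); print(turn(75.5)); g=cv2.cvtColor(c['image'],cv2.COLOR_BGR2HSV)
for P in((.506,.2245,.058),(.506,.2245,.03),(.490,.164,.03),(.474,.101,.044)): print(proj(c,P)[0].round())
cv2.imwrite('pics/pin1.png',c['image'])
p=proj(c,(.506,.2245,.058))[0].astype(int); x,y=p
gr=cv2.cvtColor(c['image'],6); sub=gr[max(0,y-45):y+45,x-50:x+50]; print(x,y); print(sub[::6,::5])
E
```

```text
[-1.23 -2.16 -6.32]
[312. 201.]
[313. 198.]
[318. 244.]
[323. 292.]
311 200
[[160 156 159 161 161 154 162 164 163 159 159 154 160 158 151 149 157 150
  146 154]
 [159 161 156 161 163 156 163 161 165 163 157 156 151 154 159 166 151 155
  147 147]
 [156 161 155 160 169 172 188 187 187 187 186 186 186 186 186 189 155 159
  148 144]
 [155 159 162 157 189 186 187 186 186 186 187 187 186 186 187 188 147 161
  154 146]
 [158 156 162 156 186 187 187 186 187 186 187 186 186 186 187 188 147 158
  159 145]
 [160 156 159 162 132 186 186 187 186 188 146 189 187 187 186 187 151 148
  162 153]
 [158 159 156 162 107 187 185 188 143 177 178 182 188 187 187 186 142 144
  162 158]
 [156 159 155 159 116 188 186 169 170 176 176 177 181 186 186 187 145 148
  161 162]
 [151 156 158 155 146 187 186 188 144 175 174 173 184 186 186 187 154 154
  147 164]
 [152 153 158 154 160 189 186 186 187 188 187 187 186 185 186 187 170 159
  145 163]
 [152 151 156 156 157 187 185 186 186 187 187 187 186 186 186 186 187 165
  150 152]
 [149 152 133 148 134 140 173 186 187 187 182 187 187 186 186 185 188 164
  157 152]
 [103 106 106 111 111 110 145 163 147 142 147 189 186 187 186 186 187 162
  164 147]
 [134 107 106 107 111 107 144 144 145 146 125 179 181 184 186 179 180 148
  151 139]
 [139 107 106 105 110 112 143 144 146 146  78  65  72 182 180 181 179 152
  149 148]]
```

```bash
python3 - <<'E'
from h import *
im=cv2.imread('pics/pin1.png'); g=cv2.GaussianBlur(cv2.cvtColor(im,6),(3,3),0)
w=cv2.resize(g[165:235,270:350],None,fx=4,fy=4,interpolation=2)
h=cv2.HoughCircles(w,cv2.HOUGH_GRADIENT,1.5,30,param1=60,param2=18,minRadius=28,maxRadius=60)
c=cam('wrist')
if h is not None:
    for u,v,r in h[0][:3]:
        p=(270+u/4,165+v/4); print(np.round(p,1),r/4,onz(c,[p],.058).round(4))
m=cv2.inRange(g[178:218,285:335],166,183); n,l,s,ce=cv2.connectedComponentsWithStats(m); i=1+s[1:,4].argmax(); print(s[i],ce[i]+[285,178],onz(c,[ce[i]+[285,178]],.055).round(4))
cv2.imwrite('pics/pincrop.png',cv2.resize(im[120:290,200:430],(800,592),interpolation=2))
E
```

```text
[310.7 195.6] 10.6375 [[0.5069 0.2309 0.058 ]]
[290.1 186.6] 11.65 [[0.487  0.2504 0.058 ]]
[274.7 210.6] 10.45 [[0.4576 0.2293 0.058 ]]
[ 10   6  30  25 399] [310.63408521 197.36090226] [[0.5058 0.2286 0.055 ]]
```

View pics/pincrop.png

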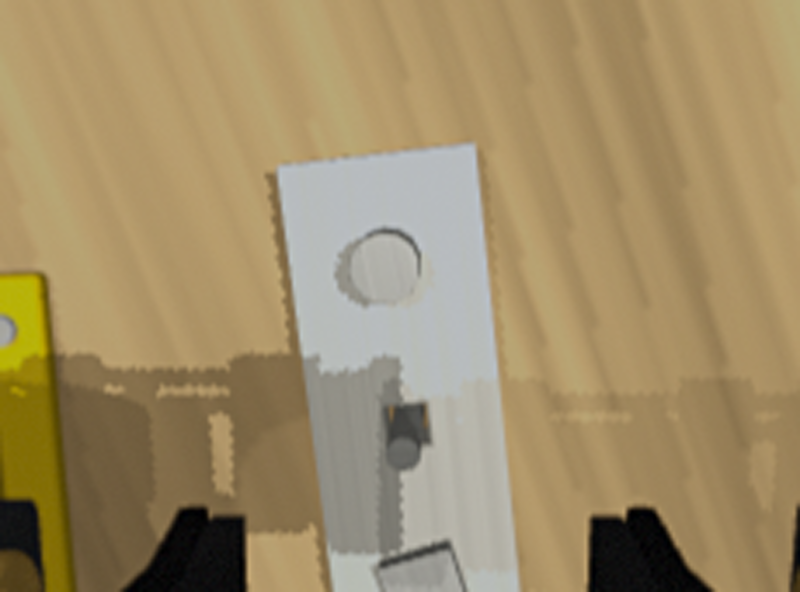

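The pin's round head is at crop (386,268), raw (311,197), which puts it at about (0.506, 0.228). Rod and square plug are further down. Level first, then move over it.

Emit:
servo_tool:
  plan:
    - [0.55,[0,0,0],[-1.2,-2.1,-6]]
    - [0.55,[0,0,0],[0,0,0]]

```text
time_s: 29.83
tool_pos: [0.5182, 0.2102, 0.3003]
tool_rot: [-179.9, -0.1, 74.7]
force: [0.2, 1.2, 0.2]
grip_width: 0.0478
```

```bash
python3 -c "
from h import *
print(turn(75.5),shift((.506,.228,.09)))"
```

```text
[-0.13 -0.08 -0.75] [ 1.36 -1.6  21.04]
```

Emit:
servo_tool:
  plan:
    - [0.55,[1.3,-1.5,0],[0,0,-0.5]]
    - [0.55,[0,0,4],[0,0,0]]
    - [0.55,[0,0,4],[0,0,0]]
    - [0.55,[0,0,4],[0,0,0]]
    - [0.55,[0,0,4],[0,0,0]]
    - [0.55,[0,0,4],[0,0,0]]
    - [0.55,[0,0,1.5],[0,0,0]]
    - [0.55,[0,0,0],[0,0,0]]

```text
time_s: 30.5
tool_pos: [0.5092, 0.2349, 0.0794]
tool_rot: [-179.8, -0.9, 73.4]
force: [-0.2, -0.8, 0.8]
grip_width: 0.0475
```

```bash
python3 - <<'E'
from h import *
print(turn(75.5),shift((.506,.228,.02)))
c=cam('wrist'); cv2.imwrite('pics/pin2.png',c['image']); print(proj(c,(.506,.228,.058)))
g=cv2.cvtColor(c['image'],6)
for r in range(190,275,4): print(r,g[r,270:380:5].tolist())
E
```

```text
[-0.16 -0.91 -2.14] [-0.85 -0.09  5.93]
[[318.1911798  266.05685595]]
190 [161, 155, 152, 158, 160, 160, 163, 162, 161, 158, 156, 158, 155, 151, 157, 161, 154, 145, 136, 147, 146, 153]
194 [124, 115, 109, 101, 92, 92, 91, 91, 90, 89, 89, 91, 89, 89, 88, 90, 89, 91, 91, 89, 147, 154]
198 [111, 124, 137, 149, 158, 164, 168, 172, 179, 188, 187, 187, 187, 187, 186, 186, 185, 185, 185, 184, 149, 158]
202 [183, 183, 183, 184, 183, 184, 183, 185, 185, 184, 184, 184, 184, 184, 184, 184, 184, 184, 184, 184, 145, 159]
206 [184, 182, 183, 184, 183, 184, 183, 184, 184, 184, 184, 184, 184, 184, 184, 184, 184, 184, 184, 184, 144, 158]
210 [184, 183, 183, 183, 183, 184, 183, 184, 184, 184, 184, 183, 184, 184, 183, 184, 184, 184, 184, 184, 143, 155]
214 [184, 183, 182, 183, 184, 184, 183, 184, 184, 183, 183, 184, 184, 184, 184, 184, 184, 184, 185, 184, 143, 152]
218 [184, 183, 183, 183, 184, 184, 183, 184, 184, 184, 184, 184, 184, 184, 184, 184, 184, 183, 184, 184, 142, 150]
222 [184, 183, 183, 183, 185, 169, 140, 167, 143, 166, 140, 165, 140, 163, 185, 184, 184, 184, 184, 185, 143, 146]
226 [183, 1
[... 752 characters left out ...]
 118, 117, 121, 154, 130]
254 [118, 128, 157, 126, 118, 122, 91, 104, 104, 104, 103, 103, 102, 84, 138, 133, 142, 139, 118, 141, 139, 131]
258 [119, 118, 166, 173, 115, 121, 101, 100, 103, 122, 113, 114, 112, 79, 116, 120, 131, 137, 119, 142, 141, 133]
262 [117, 118, 175, 173, 139, 121, 101, 101, 102, 114, 108, 119, 120, 117, 117, 119, 121, 118, 117, 120, 145, 135]
266 [118, 118, 172, 173, 179, 119, 103, 99, 103, 102, 101, 100, 100, 95, 116, 119, 122, 118, 117, 119, 149, 140]
270 [68, 118, 157, 173, 128, 120, 97, 100, 102, 103, 102, 99, 100, 114, 115, 119, 121, 118, 117, 118, 24, 5]
274 [49, 119, 171, 173, 179, 120, 120, 100, 105, 101, 102, 98, 100, 120, 116, 118, 120, 118, 118, 119, 15, 13]
```

The pin head matches its predicted place: centre near (317,264), predicted (318,266). Correct and lower.

Emit:
servo_tool:
  plan:
    - [0.55,[-0.8,-0.1,0],[-0.1,-0.8,-2]]
    - [0.55,[0,0,1],[0,0,0]]
    - [0.55,[0,0,1.2],[0,0,0]]
    - [0.55,[0,0,1],[0,0,0]]
    - [0.55,[0,0,0],[0,0,0]]

```text
time_s: 30.97
tool_pos: [0.5111, 0.2307, 0.0516]
tool_rot: [179.7, -0.6, 74.8]
force: [-0.8, 0.2, -0.5]
grip_width: 0.0479
```

```bash
python3 - <<'E'
from h import *
print(turn(75.5),shift((.506,.228,.0)))
E
```

```text
[ 0.34 -0.57 -0.69] [-0.44 -0.45  5.16]
```

Emit:
servo_tool:
  plan:
    - [0.55,[-0.4,-0.4,0],[0.3,-0.5,-0.6]]
    - [0.55,[0,0,1],[0,0,0]]
    - [0.55,[0,0,1.2],[0,0,0]]
    - [0.55,[0,0,0.8],[0,0,0]]
    - [0.55,[0,0,0],[0,0,0]]

```text
time_s: 31.38
tool_pos: [0.5067, 0.2285, 0.0194]
tool_rot: [179.9, -0.1, 75.4]
force: [0.2, -0.3, -0.4]
grip_width: 0.048
```

```bash
python3 - <<'E'
from h import *
print(turn(75.5),shift((.506,.228,.0)))
E
```

```text
[ 0.09 -0.12 -0.14] [-0.07 -0.05  1.94]
```

Emit:
servo_tool:
  plan:
    - [0.55,[0,0,0.5],[0,0,0]]
    - [0.55,[0,0,0.5],[0,0,0]]
    - [0.55,[0,0,0.2],[0,0,0]]
    - [0.55,[0,0,0],[0,0,0]]

```text
time_s: 31.72
tool_pos: [0.5062, 0.2286, 0.0052]
tool_rot: [180.0, -0.1, 75.4]
force: [-0.3, -0.4, 0.1]
grip_width: 0.0476
```

Emit:
servo_tool:
  plan:
    - [0.55,[0,0,0.15],[0,0,0]]
    - [0.55,[0,0,0.15],[0,0,0]]

```text
time_s: 31.88
tool_pos: [0.5065, 0.2288, 0.0024]
tool_rot: [180.0, -0.1, 75.4]
force: [-0.9, -0.1, 0.4]
grip_width: 0.0483
```

Emit:
servo_tool:
  plan:
    - [0.55,[0,0,0.15],[0,0,0]]
    - [0.55,[0,0,0.15],[0,0,0]]

```text
time_s: 32.05
tool_pos: [0.507, 0.229, -0.0005]
tool_rot: [179.9, -0.2, 75.4]
force: [-0.3, -0.3, -0.7]
grip_width: 0.0476
```

The fingertips should be about 5 mm above the rack now. Close on the head.

Emit:
servo_tool:
  plan:
    - [0.1,[0,0,0],[0,0,0]]
    - [0.1,[0,0,0],[0,0,0]]
    - [0.1,[0,0,0],[0,0,0]]
    - [0.1,[0,0,0],[0,0,0]]
    - [0.1,[0,0,0],[0,0,0]]
  force: 30

```text
time_s: 32.47
tool_pos: [0.5071, 0.229, -0.0004]
tool_rot: [179.9, -0.2, 75.4]
force: [0.2, 0.1, -0.9]
grip_width: 0.0256
```

Emit:
servo_tool:
  plan:
    - [0.1,[0,0,-0.5],[0,0,0]]
    - [0.1,[0,0,-1],[0,0,0]]
    - [0.1,[0,0,-1.5],[0,0,0]]
    - [0.1,[0,0,-3],[0,0,0]]
    - [0.1,[0,0,-4],[0,0,0]]
    - [0.1,[0,0,-4],[0,0,0]]
    - [0.1,[0,0,-4],[0,0,0]]
    - [0.1,[0,0,-4],[0,0,0]]
    - [0.1,[0,0,-4],[0,0,0]]
    - [0.1,[0,0,-1],[0,0,0]]
    - [0.1,[0,0,0],[0,0,0]]

```text
time_s: 33.38
tool_pos: [0.5026, 0.2294, 0.2856]
tool_rot: [180.0, -0.1, 75.7]
force: [0.3, -0.2, -0.9]
grip_width: 0.0254
```

```bash
python3 - <<'E'
from h import *
o=env.get_obs();print(o['force'],o['grip_width'],turn(75.5)); print(shift((.5287,-.1475,.28)))
c=cam('wrist'); cv2.imwrite('pics/hand1.png',c['image']); cc=dict(c); cc['M']=np.array(c['T_tool_cam'])
print('pin tip/headbottom predicted px',proj(cc,[(0,0,-.0064),(.007,0,-.0064),(0.013,0,-.0304)]).round(1).tolist())
g=cv2.cvtColor(c['image'],6)
for r in range(228,300,4): print(r,g[r,280:364:4].tolist())
E
```

```text
[ 0.30722511 -0.241955   -0.93118735] 0.025378603643681885 [ 0.02 -0.06  0.16]
[-35.87  11.86   0.53]
pin tip/headbottom predicted px [[319.7, 269.1], [319.7, 257.4], [319.7, 260.9]]
228 [116, 117, 115, 116, 129, 128, 137, 192, 194, 193, 189, 194, 185, 190, 185, 190, 184, 189, 157, 162, 147]
232 [114, 117, 115, 115, 128, 126, 124, 190, 187, 188, 184, 186, 184, 190, 184, 189, 184, 189, 156, 157, 143]
236 [111, 116, 116, 112, 127, 128, 125, 189, 186, 191, 193, 191, 184, 189, 184, 188, 183, 189, 154, 158, 147]
240 [110, 114, 116, 118, 127, 127, 125, 188, 186, 183, 180, 181, 175, 189, 183, 189, 183, 189, 154, 157, 149]
244 [119, 124, 125, 125, 128, 126, 124, 190, 187, 113, 73, 84, 126, 190, 184, 188, 183, 189, 154, 158, 154]
248 [120, 123, 126, 126, 127, 127, 124, 192, 125, 90, 75, 85, 124, 189, 183, 187, 182, 189, 156, 156, 156]
252 [125, 121, 125, 125, 127, 126, 124, 131, 127, 84, 76, 86, 132, 189, 184, 187, 182, 189, 157, 155, 157]
256 [163, 119, 124, 125, 126, 127, 125, 190, 187, 169, 161, 162, 183, 189, 183, 186, 182, 188, 160, 153, 157]
260 [166, 165, 169, 125, 124, 125, 129, 188, 
[... 190 characters left out ...]
, 186, 67, 73, 73, 74, 74, 74, 72, 72, 78, 188, 183, 89, 76, 49, 7]
272 [4, 12, 12, 1, 185, 64, 75, 72, 72, 76, 73, 73, 71, 73, 73, 70, 185, 15, 15, 16, 5]
276 [8, 17, 13, 0, 145, 71, 75, 78, 77, 74, 73, 75, 75, 76, 72, 72, 189, 9, 12, 12, 8]
280 [8, 15, 15, 4, 66, 70, 75, 79, 78, 70, 81, 75, 73, 74, 73, 72, 119, 11, 15, 17, 10]
284 [14, 17, 11, 9, 70, 71, 76, 103, 133, 129, 119, 111, 108, 114, 71, 71, 70, 7, 17, 16, 13]
288 [12, 14, 14, 13, 70, 81, 114, 109, 108, 111, 110, 109, 106, 107, 108, 73, 71, 10, 10, 16, 15]
292 [22, 23, 22, 29, 63, 85, 90, 86, 86, 88, 87, 87, 85, 85, 85, 86, 57, 21, 24, 26, 20]
296 [54, 55, 55, 54, 54, 55, 55, 54, 55, 55, 56, 55, 55, 55, 54, 54, 54, 54, 54, 55, 53]
```

Pin in hand: the head's bottom edge is at row 260 (predicted 261), centred at column 320. So the tool model and wrist camera agree. Now go over the wheel, slightly past the pocket, for a wrist measurement.

Emit:
servo_tool:
  plan:
    - [0.1,[-3.6,1.05,0],[0,0,0]]
    - [0.1,[-3.6,1.05,0],[0,0,0]]
    - [0.1,[-3.6,1.05,0],[0,0,0]]
    - [0.1,[-3.6,1.05,0],[0,0,0]]
    - [0.1,[-3.6,1.05,0],[0,0,0]]
    - [0.1,[-3.6,1.05,0],[0,0,0]]
    - [0.1,[-3.6,1.05,0],[0,0,0]]
    - [0.1,[-3.6,1.05,0],[0,0,0]]
    - [0.1,[-3.6,1.05,0],[0,0,0]]
    - [0.1,[-3.6,1.05,0],[0,0,0]]
    - [0.1,[-3.6,1.05,0],[0,0,0]]
    - [0.1,[0,0,0],[0,0,0]]
    - [0.1,[0,0,0],[0,0,0]]

```text
time_s: 34.52
tool_pos: [0.5032, -0.1965, 0.2547]
tool_rot: [-177.7, -0.1, 76.4]
force: [-0.1, 0.6, -0.8]
grip_width: 0.0254
```

```bash
cat > pw.py <<'E'
from h import *
c=cam('wrist'); o=env.get_obs(); print(o['tool_pos'].round(4),o['tool_rot'].round(2),o['time_s'],turn(75.5))
g=cv2.cvtColor(c['image'],6); cv2.imwrite('pics/pw.png',c['image'])
# rectified patch on plane z=.2205 in wheel coordinates, 0.5 mm pixels, +-25 mm
s=np.arange(-.025,.0251,.0005); X,Y=np.meshgrid(s,s)
P=C+X[...,None]*xx+Y[...,None]*ax; P[...,2]=.2205
p=proj(c,P.reshape(-1,3)).astype(np.float32).reshape(X.shape+(2,)); w=cv2.remap(g,p[...,0].copy(),p[...,1].copy(),1)
cv2.imwrite('pics/rect.png',cv2.resize(w,None,fx=4,fy=4,interpolation=0))
m=(w<115).astype('uint8'); n,l,st,ce=cv2.connectedComponentsWithStats(m)
for i in range(1,n):
    if st[i,4]>60:
        b=st[i]; print("dark x' %.4f..%.4f y' %.4f..%.4f area %d"%(s[b[0]],s[b[0]+b[2]-1],s[b[1]],s[b[1]+b[3]-1],b[4]))
print(p[50,50],w[::5,::4])
E
python3 pw.py
```

```text
[ 0.5025 -0.198   0.2542] [-1.7768e+02 -4.0000e-02  7.6300e+01] 34.5667 [-2.32 -0.02  0.8 ]
dark x' -0.0090..0.0065 y' -0.0065..0.0110 area 1059
[342.22427 169.16899] [[180 181 182 182 183 185 185 186 185 185 186 186 187 186 186 186 187 186
  186 186 186 186 186 186 186 186]
 [180 181 182 182 183 185 185 185 185 185 186 187 187 186 186 187 186 186
  186 186 186 186 186 186 186 186]
 [180 181 182 183 183 185 185 185 185 186 186 186 185 186 186 187 186 186
  186 186 187 186 186 186 185 186]
 [179 181 181 183 183 184 185 185 185 185 186 187 186 186 187 186 186 187
  186 186 186 186 186 186 186 187]
 [180 180 181 182 183 184 185 185 185 185 186 186 187 186 186 186 187 186
  186 186 186 186 187 186 187 186]
 [180 180 181 181 183 184 185 186 185 185 186 186 186 186 186 186 186 186
  186 187 187 186 186 186 186 186]
 [179 180 180 182 183 184 185 186 185 185 186 186 186 187 186 187 187 186
  186 186 186 186 186 186 186 187]
 [179 172 167 166 164 163 163 158 155 156 160 156 157 154 154 155 155 158
  157 158 164 160 163 161 166 166]
 [187 187 187 187 187 187 187 189 113  83  88  86  85  82  81
[... 656 characters left out ...]
25 119 183
  187 184 186 185 188 184 186 182]
 [181 181 181 184 183 185 184 186 186 188 187 187 188 188 188 188 188 186
  187 185 187 185 186 185 185 185]
 [181 182 183 184 185 185 185 185 186 186 186 187 187 187 187 187 187 186
  187 187 186 186 186 186 185 185]
 [181 183 183 184 184 185 185 186 186 186 186 187 186 187 187 187 187 187
  187 186 186 186 185 186 186 186]
 [181 181 183 183 184 185 185 185 186 186 186 186 187 187 187 187 187 187
  187 187 187 187 186 186 186 185]
 [181 181 183 183 184 185 185 185 186 186 186 186 186 187 187 187 187 187
  187 187 186 186 186 186 186 186]
 [181 181 183 183 184 185 185 185 186 185 186 186 187 187 187 187 187 187
  187 187 187 186 186 185 186 186]]
```

Pocket measured from the wrist: x′ −9.2 to +6.7 mm, y′ −6.7 to +11.2 mm. The target is (0.5277, −0.1454). Level up and go over it.

Emit:
servo_tool:
  plan:
    - [0.1,[0,0,-0.5],[-2.2,0,0.8]]
    - [0.1,[0,0,0],[0,0,0]]

```text
time_s: 34.73
tool_pos: [0.5016, -0.1961, 0.256]
tool_rot: [-179.6, -0.2, 75.6]
force: [0.2, -0.0, -0.7]
grip_width: 0.0257
```

```bash
echo "
from h import *
import sys
z=float(sys.argv[1]); print(pose()[:3,3].round(4),turn(75.5),shift((.5277,-.1454,z)),env.get_obs()['force'].round(1),env.get_obs()['time_s'])">sh.py; python3 sh.py .245
```

```text
[ 0.5016 -0.1961  0.256 ] [-0.36 -0.17  0.07] [5.56 1.27 1.1 ] [ 0.2 -0.  -0.7] 34.7333
```

Emit:
servo_tool:
  plan:
    - [0.1,[2.6,0.6,0],[-0.3,-0.1,0]]
    - [0.1,[2.4,0.6,0],[0,0,0]]
    - [0.1,[0,0,0],[0,0,0]]
    - [0.1,[0,0,0],[0,0,0]]

```text
time_s: 35.07
tool_pos: [0.5242, -0.1454, 0.2531]
tool_rot: [-179.6, 0.0, 75.8]
force: [0.9, -0.8, -0.1]
grip_width: 0.0255
```

```bash
python3 sh.py .225
```

```text
[ 0.5242 -0.1454  0.2531] [-0.4   0.03  0.32] [0.08 0.36 2.81] [ 0.9 -0.8 -0.1] 35.0667
```

Emit:
servo_tool:
  plan:
    - [0.1,[0.05,0.3,0.8],[-0.4,0,0.3]]
    - [0.1,[0,0,0.8],[0,0,0]]
    - [0.1,[0,0,0.7],[0,0,0]]
    - [0.1,[0,0,0],[0,0,0]]

```text
time_s: 35.4
tool_pos: [0.5265, -0.1443, 0.2265]
tool_rot: [-179.9, 0.1, 75.7]
force: [-0.3, -0.6, -0.9]
grip_width: 0.0253
```

```bash
python3 sh.py .22; python3 - <<'E'
from h import *
c=cam('wrist'); cv2.imwrite('pics/pre.png',c['image']); g=cv2.cvtColor(c['image'],6)
for r in range(216,292,4): print(r,g[r,280:364:4].tolist())
print(proj(c,[C+xx*a+ax*b+np.array([0,0,.086]) for a,b in((-.0097,.0112),(.0073,.0112),(-.0097,-.0068),(.0073,-.0068))]).round(1).tolist())
E
```

```text
[ 0.5265 -0.1443  0.2265] [-0.12  0.08  0.19] [-0.08  0.15  0.65] [-0.3 -0.6 -0.9] 35.4
216 [185, 186, 187, 188, 189, 190, 189, 189, 190, 189, 190, 190, 191, 190, 190, 189, 190, 190, 190, 191, 190]
220 [185, 186, 188, 190, 170, 150, 151, 192, 173, 189, 191, 175, 151, 192, 192, 171, 190, 190, 190, 190, 190]
224 [184, 150, 143, 146, 146, 148, 148, 149, 149, 149, 150, 151, 149, 147, 147, 146, 191, 190, 190, 190, 190]
228 [186, 188, 144, 145, 147, 148, 148, 148, 149, 149, 150, 150, 149, 148, 148, 145, 192, 191, 191, 190, 190]
232 [142, 143, 145, 146, 147, 148, 148, 149, 149, 149, 149, 150, 150, 148, 147, 146, 146, 145, 143, 143, 143]
236 [122, 124, 123, 124, 137, 125, 126, 138, 128, 127, 151, 149, 149, 148, 148, 146, 146, 145, 144, 143, 143]
240 [122, 124, 124, 124, 125, 127, 126, 127, 127, 128, 128, 150, 149, 148, 147, 146, 145, 144, 143, 143, 142]
244 [122, 124, 124, 124, 124, 126, 126, 126, 127, 127, 127, 139, 150, 139, 148, 194, 184, 163, 176, 140, 128]
248 [123, 124, 123, 125, 124, 125, 125, 127, 129, 130, 114, 98, 73, 23, 131, 128, 127, 127, 128, 128, 129]
252 [125, 123, 116, 126, 
[... 299 characters left out ...]
 129, 129, 129, 128, 131, 74, 72, 75, 72, 73, 71, 75, 93, 183, 183, 183, 135, 131, 118]
268 [6, 57, 56, 54, 130, 130, 71, 72, 73, 74, 73, 75, 72, 72, 69, 187, 185, 87, 89, 38, 4]
272 [6, 13, 11, 3, 132, 65, 74, 71, 74, 76, 77, 75, 71, 73, 72, 72, 106, 12, 13, 16, 10]
276 [7, 13, 12, 4, 104, 70, 77, 74, 76, 77, 76, 75, 75, 75, 72, 72, 194, 15, 17, 15, 12]
280 [13, 13, 12, 7, 65, 70, 75, 78, 77, 74, 77, 75, 73, 72, 71, 72, 122, 13, 13, 15, 7]
284 [13, 16, 16, 11, 70, 71, 75, 104, 113, 110, 119, 109, 108, 96, 69, 71, 69, 12, 16, 16, 8]
288 [12, 11, 14, 12, 70, 81, 114, 110, 108, 109, 110, 109, 107, 108, 107, 71, 73, 7, 16, 10, 15]
[[306.0, 248.9], [333.5, 244.7], [310.8, 276.1], [337.7, 272.2]]
```

The pocket lines up under the pin, with about 1.3 mm left to correct. Shift and lower under force watch.

Emit:
servo_tool:
  plan:
    - [0.1,[-0.08,0.13,0.1],[-0.1,0,0.2]]
    - [0.1,[0,0,0.1],[0,0,0]]
    - [0.1,[0,0,0],[0,0,0]]

```text
time_s: 35.7
tool_pos: [0.5274, -0.1473, 0.2247]
tool_rot: [180.0, 0.1, 75.3]
force: [0.3, 0.3, 0.3]
grip_width: 0.0254
```

```bash
python3 sh.py .19
```

```text
[ 0.5274 -0.1473  0.2247] [ 0.   0.1 -0.2] [ 0.2  -0.02  3.46] [0.3 0.3 0.3] 35.7
```

Emit:
servo_tool:
  plan:
    - [0.1,[0.12,0,0],[0,0,0]]
    - [0.1,[0,0,0],[0,0,0]]

```text
time_s: 35.87
tool_pos: [0.5278, -0.1467, 0.225]
tool_rot: [180.0, 0.1, 75.2]
force: [0.5, -0.2, -0.5]
grip_width: 0.0255
```

```bash
python3 sh.py .19
```

```text
[ 0.5278 -0.1467  0.225 ] [ 0.03  0.11 -0.26] [ 0.13 -0.04  3.5 ] [ 0.5 -0.2 -0.5] 35.8667
```

Emit:
servo_tool:
  plan:
    - [0.1,[0.13,-0.02,0.2],[0,0,0]]
    - [0.1,[0,0,0.2],[0,0,0]]
    - [0.1,[0,0,0.15],[0,0,0]]

```text
time_s: 36.12
tool_pos: [0.5285, -0.1454, 0.22]
tool_rot: [179.9, 0.1, 75.2]
force: [0.3, 0.7, -1.0]
grip_width: 0.0251
```

```bash
python3 sh.py .19
```

```text
[ 0.5285 -0.1454  0.22  ] [ 0.13  0.12 -0.27] [-0.01 -0.09  3.  ] [ 0.3  0.7 -1. ] 36.1167
```

Emit:
servo_tool:
  plan:
    - [0.1,[0,-0.07,0.2],[0,0,0]]
    - [0.1,[0,0,0.2],[0,0,0]]
    - [0.1,[0,0,0.1],[0,0,0]]

```text
time_s: 36.37
tool_pos: [0.5277, -0.145, 0.2142]
tool_rot: [179.9, 0.1, 75.3]
force: [-0.2, -0.6, -1.0]
grip_width: 0.0255
```

Emit:
servo_tool:
  plan:
    - [0.1,[0,0,0.15],[0,0,0]]
    - [0.1,[0,0,0.15],[0,0,0]]

```text
time_s: 36.53
tool_pos: [0.5277, -0.145, 0.2109]
tool_rot: [179.9, 0.1, 75.3]
force: [-0.3, -0.2, -0.8]
grip_width: 0.0255
```

Emit:
servo_tool:
  plan:
    - [0.1,[0,0,0.15],[0,0,0]]
    - [0.1,[0,0,0.15],[0,0,0]]

```text
time_s: 36.7
tool_pos: [0.5276, -0.1451, 0.2075]
tool_rot: [179.9, 0.1, 75.3]
force: [-0.9, -0.3, -0.7]
grip_width: 0.0251
```

Emit:
servo_tool:
  plan:
    - [0.1,[0,0,0.15],[0,0,0]]
    - [0.1,[0,0,0.15],[0,0,0]]

```text
time_s: 36.87
tool_pos: [0.5277, -0.1451, 0.2042]
tool_rot: [179.9, 0.1, 75.3]
force: [-0.1, 0.5, -1.8]
grip_width: 0.0253
```

Emit:
servo_tool:
  plan:
    - [0.1,[0,0,0.15],[0,0,0]]
    - [0.1,[0,0,0.15],[0,0,0]]

```text
time_s: 37.03
tool_pos: [0.5277, -0.1451, 0.2008]
tool_rot: [179.9, 0.1, 75.3]
force: [-0.3, 0.5, -0.5]
grip_width: 0.0248
```

The pin is entering the pocket freely.

Emit:
servo_tool:
  plan:
    - [0.1,[0,0,0.15],[0,0,0]]
    - [0.1,[0,0,0.15],[0,0,0]]

```text
time_s: 37.2
tool_pos: [0.5277, -0.1451, 0.1975]
tool_rot: [179.9, 0.1, 75.2]
force: [0.7, 0.5, -0.1]
grip_width: 0.0254
```

Emit:
servo_tool:
  plan:
    - [0.1,[0,0,0.12],[0,0,0]]
    - [0.1,[0,0,0.12],[0,0,0]]

```text
time_s: 37.37
tool_pos: [0.5276, -0.1451, 0.1947]
tool_rot: [179.9, 0.1, 75.2]
force: [-0.0, 0.3, -0.2]
grip_width: 0.0254
```

Emit:
servo_tool:
  plan:
    - [0.1,[0,0,0.1],[0,0,0]]
    - [0.1,[0,0,0.1],[0,0,0]]

```text
time_s: 37.53
tool_pos: [0.5276, -0.1451, 0.1925]
tool_rot: [179.9, 0.1, 75.3]
force: [0.1, -0.0, 0.5]
grip_width: 0.0249
```

Emit:
servo_tool:
  plan:
    - [0.1,[0,0,0.1],[0,0,0]]
    - [0.1,[0,0,0.1],[0,0,0]]

```text
time_s: 37.7
tool_pos: [0.5284, -0.1453, 0.1914]
tool_rot: [179.8, 0.1, 75.2]
force: [-1.0, 0.2, 4.2]
grip_width: 0.0252
```

Emit:
servo_tool:
  plan:
    - [0.1,[0,0,0.08],[0,0,0]]
    - [0.1,[0,0,0.08],[0,0,0]]

```text
time_s: 37.87
tool_pos: [0.5298, -0.1454, 0.1915]
tool_rot: [179.6, 0.1, 75.2]
force: [-0.1, 0.0, 3.5]
grip_width: 0.0256
```

Contact at reading 0.1914, matching the predicted seating height (0.191). Undo the small sideways drift, then release.

Emit:
servo_tool:
  plan:
    - [0.1,[0,-0.2,0.03],[0,0,0]]
    - [0.1,[0,-0.05,0.03],[0.2,0,0]]
    - [0.1,[0,0,0.0],[0,0,0]]

```text
time_s: 38.12
tool_pos: [0.5284, -0.1453, 0.1919]
tool_rot: [179.6, 0.2, 75.2]
force: [1.0, -0.1, 2.9]
grip_width: 0.0251
```

```bash
python3 sh.py .1914
```

```text
[ 0.5284 -0.1453  0.1919] [ 0.38  0.18 -0.27] [-0.03 -0.07  0.05] [ 1.  -0.1  2.9] 38.1167
```

Release by opening to about 50 mm, then retreat straight up.

Emit:
servo_tool:
  plan:
    - [0.6,[0,0,0],[0,0,0]]
    - [0.6,[0,0,0],[0,0,0]]
    - [0.6,[0,0,0],[0,0,0]]
    - [0.6,[0,0,0],[0,0,0]]
    - [0.6,[0,0,0],[0,0,0]]

```text
time_s: 38.53
tool_pos: [0.5261, -0.1447, 0.1892]
tool_rot: [179.9, 0.1, 75.2]
force: [0.2, -0.2, -0.4]
grip_width: 0.0487
```

Emit:
servo_tool:
  plan:
    - [0.6,[0,0,-1],[0,0,0]]
    - [0.6,[0,0,-2],[0,0,0]]
    - [0.6,[0,0,-3],[0,0,0]]
    - [0.6,[0,0,-4],[0,0,0]]
    - [0.6,[-3,0,0],[0,0,0]]
    - [0.6,[-3,0,0],[0,0,0]]
    - [0.6,[0,0,0],[0,0,0]]
    - [0.6,[0,0,0],[0,0,0]]

```text
time_s: 39.2
tool_pos: [0.5102, -0.2021, 0.2979]
tool_rot: [180.0, 0.1, 75.5]
force: [0.2, 1.3, -1.1]
grip_width: 0.0521
```

```bash
python3 - <<'E'
from h import *
o=env.get_obs(); print(o['tool_pos'].round(4),o['force'].round(1),o['time_s'])
c=cam('wrist'); cv2.imwrite('pics/fin.png',c['image']); 
b=np.array([.5277,-.1454,0])
for z in(.2215,.2495): print(z,proj(c,b+[0,0,z])[0].round(1))
g=cv2.cvtColor(c['image'],6); p=proj(c,b+[0,0,.2495])[0].astype(int)
for r in range(p[1]-44,p[1]+45,4): print(r,g[r,p[0]-48:p[0]+49:4].tolist() if r>=0 else '')
print(p-48)
E
```

```text
[ 0.5102 -0.2021  0.2979] [ 0.2  1.3 -1.1] 39.2
0.2215 [323.3 157.4]
0.2495 [323.8 159. ]
114 [173, 175, 175, 177, 178, 179, 181, 181, 181, 182, 182, 182, 182, 183, 183, 183, 182, 182, 182, 182, 182, 180, 180, 180, 181]
118 [173, 173, 176, 177, 178, 179, 181, 182, 182, 181, 182, 182, 182, 183, 183, 183, 183, 183, 182, 182, 182, 181, 180, 181, 181]
122 [173, 175, 176, 177, 178, 179, 181, 181, 182, 181, 181, 183, 183, 183, 183, 183, 183, 183, 182, 182, 182, 181, 180, 180, 181]
126 [173, 175, 176, 176, 178, 179, 181, 181, 181, 182, 182, 183, 183, 183, 183, 182, 182, 183, 182, 182, 182, 181, 181, 181, 181]
130 [173, 174, 176, 177, 178, 180, 181, 180, 182, 182, 182, 183, 183, 183, 183, 183, 183, 183, 182, 182, 181, 181, 181, 181, 181]
134 [172, 175, 176, 177, 178, 179, 181, 181, 181, 182, 182, 183, 183, 183, 183, 183, 183, 182, 182, 182, 181, 181, 181, 182, 181]
138 [173, 175, 176, 177, 179, 180, 181, 181, 182, 182, 183, 184, 177, 184, 183, 183, 182, 183, 182, 183, 179, 170, 151, 152, 175]
142 [173, 175, 176, 177, 178, 179, 181, 181, 182, 179, 174, 179, 179, 181, 174, 168, 157, 163, 180, 
[... 1289 characters left out ...]
 182, 182, 182, 182, 182, 182, 182, 181]
186 [167, 171, 172, 172, 175, 176, 177, 178, 179, 181, 182, 182, 182, 182, 183, 183, 183, 182, 183, 182, 183, 182, 182, 181, 182]
190 [168, 170, 172, 173, 175, 176, 176, 178, 179, 181, 182, 181, 182, 183, 183, 183, 183, 183, 182, 183, 183, 182, 182, 182, 182]
194 [168, 170, 172, 173, 174, 175, 178, 179, 179, 181, 182, 181, 182, 183, 182, 182, 183, 183, 183, 183, 182, 182, 182, 181, 181]
198 [168, 170, 172, 173, 174, 176, 177, 178, 179, 181, 182, 182, 182, 182, 182, 182, 182, 182, 183, 183, 183, 182, 182, 182, 181]
202 [168, 170, 171, 173, 175, 176, 177, 178, 179, 182, 182, 182, 183, 182, 183, 182, 183, 183, 182, 182, 182, 182, 182, 181, 181]
[275 110]
```

From above, the head disc is centred at about (322,159), predicted (324,159), with no side face showing, so the pin is upright. One stillness check, then hand in.

Emit:
servo_tool:
  plan:
    - [0.6,[0,0,0],[0,0,0]]
    - [0.6,[0,0,0],[0,0,0]]
    - [0.6,[0,0,0],[0,0,0]]
    - [0.6,[0,0,0],[0,0,0]]
    - [0.6,[0,0,0],[0,0,0]]
    - [0.6,[0,0,0],[0,0,0]]

```text
time_s: 39.75
tool_pos: [0.5105, -0.1983, 0.2973]
tool_rot: [-179.9, 0.1, 75.9]
force: [0.8, 0.2, -0.8]
grip_width: 0.0525
```

```bash
python3 - <<'E'
from h import *
a=cam('scene')['image']; w=cam('wrist')
for i in range(6): b=cam('scene')['image']
d=cv2.absdiff(a,b).max(2)[225:345,225:355]; print('changed px',int((d>25).sum()),'t',env.get_obs()['time_s'])
b=np.array([.5277,-.1454,0]); p=proj(w,b+[0,0,.2495])[0]; x,y=p.astype(int)
g=cv2.cvtColor(w['image'],6); cs=cv2.HoughCircles(cv2.resize(g[y-40:y+40,x-40:x+40],None,fx=4,fy=4,interpolation=2),3,1.5,40,param1=40,param2=15,minRadius=56,maxRadius=92)
print('pred',p.round(1)); 
if cs is not None:
    u,v,r=cs[0][0]; q=(x-40+u/4,y-40+v/4); print('head',np.round(q,1),r/4, 'offset x\',y\' mm',[round(float((onz(w,[q],.2495)[0]-C)@k)*1000,1) for k in(xx,ax)])
env.sign_off(); print('signed off')
E
```

```text
changed px 38 t 40.15
pred [325.3 164.9]
head [324.6 163.9] 18.2375 offset x',y' mm [-1.6, 2.7]
the job is handed in; nothing more can be done
signed off
```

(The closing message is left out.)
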